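# Stow a scrapped transformer in the parts case and close its stayed lid

### The job

Raise the lid of the parts case until its folding stay locks and holds the lid up by itself, then slide the heavy transformer along the riser shelf, without lifting it, so that it tips over the edge into the case. Then release the stay by lifting its knee back over centre (which raises the lid slightly) and folding it towards the front, and lower the lid under control, never letting it slam, until it is fully shut; leave the multimeter, the spool and the jar where they are.

Things in the scene. Friction and masses are not known exactly. Their poses are not given: they have to be found in the camera images.
- case: Fixed grey parts case, 200 mm deep (x), 200 wide (y), 110 high, walls 6 mm, with a fixed steel riser shelf on its -y side. Origin: centre of the case's underside, on the bench; +x to the hinge side (away from the robot), z up. Shelf: 220 mm deep, from y = -100 mm (the case's rim) to -350 mm, top 110 mm above the bench, flush with the rim: a thing slid along +y goes over the rim into the case.
- lid (a joint): Angle of the aluminium lid (rad): 0 shut, growing as its front edge rises. At most 1.256 (72 degrees), with the stay straight; 1.221 when it rests on the locked stay. Lid 200 x 200 mm, 12 mm thick, about 0.5 kg; falls shut if let go unlocked.
- lid_hinge (a point): Middle of the lid's hinge axis, on the rim of the case at its far side (case x = 100 mm, y = 0, 110 mm above the bench). The axis lies along the case's y.
- lid_handle (a point): Middle of the lid's handle, a round black bar 14 mm thick, 140 mm long along the case's y, carried by two arms (at 60 mm either side of the middle) 42 mm in front of the lid's front edge, 242 mm from the hinge axis. With the lid shut it is 116 mm above the bench, with nothing below it. It turns with the lid.
- stay (a joint): Angle of the stay's lower link (rad): 0 lid shut, knee folded to the front; 1.535 both links in line (dead centre, lid highest); 1.679 locked on its stop peg, knee sagged towards the hinge. Two 92 mm steel links outside the case's +y wall; lower one turns on the case, upper on the lid. No spring: once in line, the knee drops into the lock by its own weight when the lid is let down a little.
- stay_pivot (a point): Point on the axis of the lower link's pivot on the case (axis along the case's y), level with stay_grip along y: case x = 0, y = 160 mm, 35 mm above the bench. The stay's knee swings about this axis at a radius of 92 mm.
- stay_grip (a point): Place to hold the knee: on the axis of a round black bar 14 mm thick that sticks out of the knee along the case's +y, from 113 to 185 mm from the case's middle; this point is at 160 mm. To fold, it moves up, over the pivot and down to the front. Past dead centre the lid's weight pushes it on (up to about 12 N), so it must be held until the lid is shut.
- transformer_center (a point): Centre of the mains transformer, a dark laminated iron core with a copper winding, 96 mm (its x) x 76 mm (its y) x 46 mm high, about 1.3 kg, lying on the riser shelf. Its axes are those of the case, give or take its yaw.
- multimeter_center (a point): Centre of the yellow multimeter on the bench, 150 x 78 x 34 mm. Bystander.
- spool_center (a point): Centre of the solid metal wire spool standing on the bench, 60 mm across, 46 mm high. Bystander.
- jar_center (a point): Centre of the clear jar standing on the bench, 56 mm across, 75 mm high. Bystander.

How it is judged:
On the way, in this order (a step that is already met when the one before it is completed fails the run):
1. the lid is up, its stay locked against the stop, and the lid stands by itself, let go by the fingers (value of joint stay above 1.62 rad and value of joint lid above 1.18 rad and contact force between the fingers and lid below 0.3 N), for 0.3 s.
2. the transformer lies inside the case while the stay is still locked (x of transformer_center in the frame of case between -0.095 and 0.095 m and y of transformer_center in the frame of case between -0.095 and 0.095 m and z of transformer_center in the frame of case below 0.08 m and value of joint stay above 1.62 rad), for 0.3 s.
At the end, for the whole second after the job is handed in: The transformer's centre is inside the case, under 80 mm above the case's underside; the lid is shut to within 0.03 rad; multimeter, spool and jar are within 30 mm of where they started (x of transformer_center in the frame of case between -0.095 and 0.095 m and y of transformer_center in the frame of case between -0.095 and 0.095 m and z of transformer_center in the frame of case below 0.08 m and value of joint lid below 0.03 rad and distance of each of multimeter_center, spool_center, jar_center from where it was at the start of the episode below 0.03 m); the robot touches nothing.
It fails at once if the lid slams: it closes faster than 2.5 rad/s (velocity of joint lid below -2.5 rad/s).
It fails at once if the transformer is lifted: its centre rises above 190 mm over the bench (it lies at 133 mm on the shelf) (z of transformer_center in the frame of case above 0.19 m).
It fails at once if a bystander (multimeter, spool or jar) is moved by more than 30 mm (distance of any of multimeter_center, spool_center, jar_center from where it was at the start of the episode above 0.03 m).
It also fails if it takes over 72 s, if anything falls off the work surface, if the arm or the gripper's body presses on something with over 40 N, if the wrist force passes 120 N, or if a joint passes its speed limit or range.

### The arm

A 6-joint arm with a two-finger parallel gripper is mounted at the origin on the work surface. World frame = base frame: x ahead of the robot, y to its left, z up, the work surface at z = 0. Lengths are in m, angles in rad, forces in N, time in s.
With the tool pointing down it reaches from about 0.35 to 0.8 m from the base axis. Payload 7.3 kg.
Tool frame: the origin (TCP) lies midway between the tips of the shut fingers; the grasp point (between the pads) lies 19 mm behind it; z points along the fingers, y is the direction in which the jaws open and shut (so a half turn about z gives the same grasp; the last joint's range is limited). The gripper opens to 85 mm and grips with 20 to 120 N. Pads are 22 mm wide; open, the fingers measure 114 mm over their backs; the gripper's body (76 mm by 85 mm) begins 54 mm behind the grasp point. The pads swing forward as they close: fully open they stand 13 mm farther back than shut.
Start: joints at [1.022, 0.342, 1.524, -0, 1.275, -0.146], TCP at [0.206, 0.483, 0.231] pointing down, gripper open.
Joint ranges: [-2.53, 2.53], [-0.77, 2.02], [0.04, 2.7], [-1, 4.14], [0.28, 2.66], [-3.11, 3.11]. Speed limits (rad/s): [2.57, 2.57, 3.14, 3.14, 3.14, 3.14].

### API

Orientations are given as a unit quaternion [x, y, z, w].
In Python, from cell import manip, capture gives the robot as it stands.
- The arm moves only by the shell command python3 -m pendant 'ROWS' [OPENING]. ROWS is JSON, one flat list of numbers, 6 for each row, row after row: the shift along the tool's x, y, z in mm, then the turn, a rotation vector about the tool's x, y, z in rad. A call has 1 to 12 rows; each row shifts and turns the commanded pose from where the row before left it, along the tool's axes as they then stand; what a row does not reach is not made up. A row lasts 1/12 s, in which the tool goes at most 41.7 mm and 7.16 degrees, less where a joint would pass 70% of its speed; a pose out of reach is approached as far as the arm can. A call is refused whole if a number of a shift passes 41.7 or a number of a turn 0.125, either way. A call with a gripper value outside its range is refused whole. OPENING is the finger opening in mm, from 0 to 85.4, set as the call begins (- or left out, the last holds). The fingers move at their own pace and stop on an object; the grip force is fixed at half the most. Time passes only in rows, so rows that do not move let the fingers close. It gives the time, the measured TCP pose, the force and the opening at its end, in the units of the state.
- manip.get_obs(): the state, without advancing time (a new reading comes with each control period).
- capture(name): name is "scene" or "top"; returns a dict with "pixels" (480x640x3 uint8, red, green, blue), "vertical_fov" (degrees; the focal length in pixels is half the picture's height over the tangent of half this angle, whatever the lens; pixels are square), "cx", "cy" (the principal point, pixels), "dist_coeffs" ([k1, k2, p1, p2, k3] as OpenCV has them; the pictures are not rectified), "camera_from_world" (4x4, takes a point from world to camera coordinates). Camera axes: x right, y down, z forward; pixel columns grow to the right and rows downward; lengths in m; the calibration is good to about 2 mm. A picture is of the moment at which its call begins. There is no depth.
- manip.close_job(): hands the job in, once; it reports no verdict.
The state is a dict: "time": time; "joint_pos": joint angles; "qd": joint speeds; "joint_torque": joint torques, N m; "tcp_pos": TCP position; "ee_rot": TCP orientation; "wrist_force": force on the tool from outside, world axes, zero at the start; "moment": the same for the moment, N m; "grip_width": finger opening in m.
Only numpy, scipy, OpenCV 4.12 (cv2) and the standard library are available. Lean on these libraries where they do the work, as an engineer would, in place of code of your own. Each camera call takes 0.05 s, during which the arm holds its last target.

## Working session

There is one attempt and no reset: what is moved stays moved. The work goes in short steps, Python scripts to look and compute and a shell command to move; the robot and the scene stay as the last step left them, time stands still between calls to the robot, and variables do not carry over. Pictures are saved under pics/ and viewed, and the job is handed in when it is done.

```bash
ls -la; mkdir -p pics; python3 - <<'E'
from cell import manip, capture
import cv2, numpy as np
print(manip.get_obs())
for n in("scene","top"):
    c=capture(n); cv2.imwrite(f"pics/{n}0.png",c["pixels"][:,:,::-1])
    print(n,c["vertical_fov"],c["cx"],c["cy"],c["dist_coeffs"]); print(np.array(c["camera_from_world"]).round(4))
E
```

```text
total 12
drwxr-xr-x  3 agent agent 4096 Dec  7 14:37 .
drwxr-xr-x 23 root  root  4096 Dec  7 14:37 ..
drwxr-xr-x  2 agent agent 4096 Dec  7 14:37 pics
{'time': 0.0, 'joint_pos': array([ 1.02199558e+00,  3.42780850e-01,  1.52502711e+00,  2.10326962e-05,
        1.27536312e+00, -1.46007092e-01]), 'qd': array([ 0.00222597,  0.00038687,  0.00037736,  0.0004399 , -0.00046651,
        0.00113956]), 'joint_torque': array([ 1.25704984e-03, -4.33691525e+01, -2.46014017e+01, -1.54410754e-04,
        8.02757306e-03, -1.62825713e-04]), 'tcp_pos': array([0.20556466, 0.48265498, 0.23059225]), 'ee_rot': array([ 2.00041065e-01,  9.79787196e-01, -7.38643298e-04, -2.78152200e-04]), 'wrist_force': array([-0.67920271, -0.47656933, -0.66856766]), 'moment': array([ 0.01783631,  0.01463167, -0.03430911]), 'grip_width': 0.08547276802248065}
scene 52.34559878330936 322.10740087879185 252.8198780408241 [0.01968935 0.         0.         0.         0.        ]
[[-0.5633  0.8262 -0.0099  0.2125]
 [ 0.6489  0.435  -0.6243 -0.3345]
 [-0.5115 -0.3581 -0.7811  1.2568]
 [ 0.      0.      0.      1.    ]]
top 54.40166244902794 315.16961686399213 243.85152732514496 [0.03585432 0.         0.         0.         0.        ]
[[-4.000e-04 -1.000e+00  6.700e-03  8.750e-02]
 [-9.877e-01 -7.000e-04 -1.561e-01  5.247e-01]
 [ 1.561e-01 -6.600e-03 -9.877e-01  9.173e-01]
 [ 0.000e+00  0.000e+00  0.000e+00  1.000e+00]]
```

View pics/scene0.png

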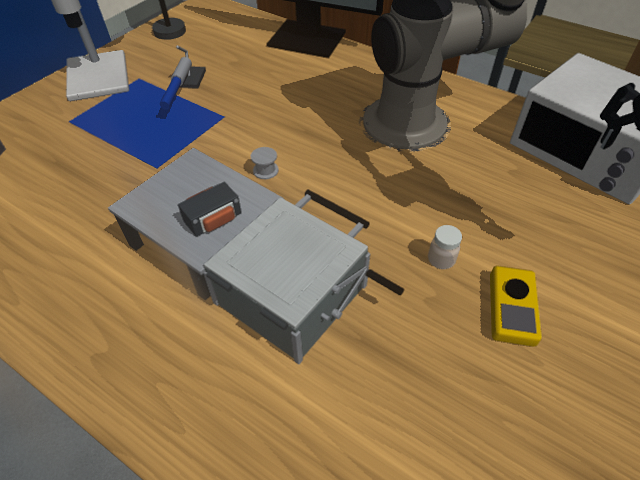

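View pics/top0.png

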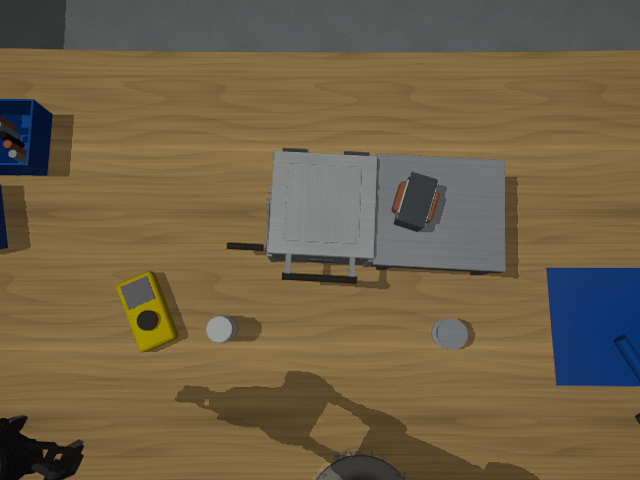

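The top view shows the case lid at about (270-378, 152-258) and the handle bar at (283-357, 278). The stay grip bar is at (228-263, 246), the transformer at (416, 202), and the shelf runs right to 505. I'll enlarge these to get corners.

```bash
python3 - <<'E'
import cv2
a=cv2.imread("pics/top0.png")[135:295,215:515]; cv2.imwrite("pics/topz.png",cv2.resize(a,(780,416),interpolation=cv2.INTER_CUBIC))
a=cv2.imread("pics/scene0.png")[140:365,100:410]; cv2.imwrite("pics/scenez.png",cv2.resize(a,(775,562),interpolation=cv2.INTER_CUBIC))
E
```

```text
(no output)
```

View pics/topz.png

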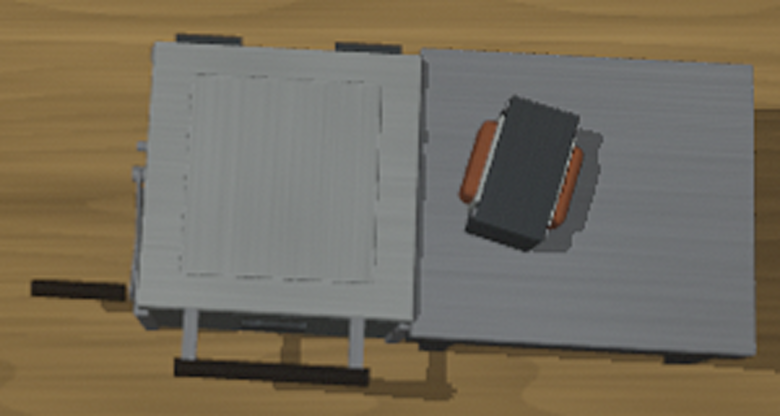

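View pics/scenez.png

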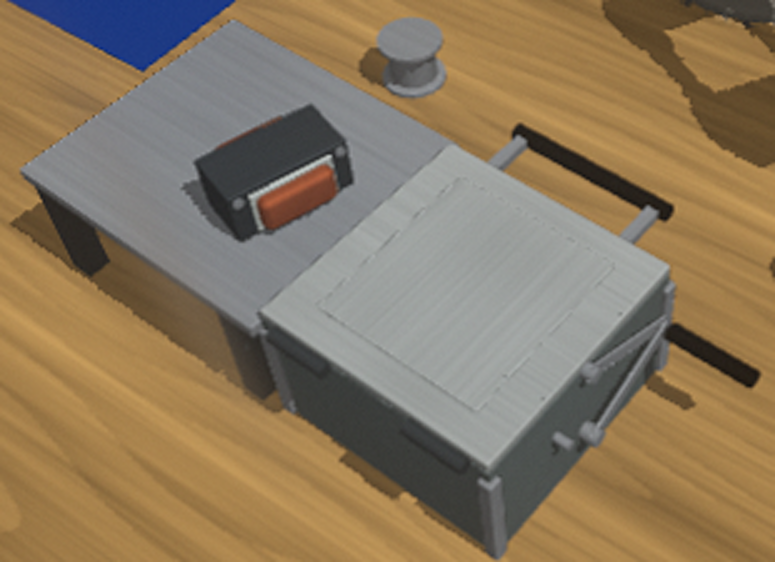

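```bash
cat > h.py <<'E'
import numpy as np, cv2
from scipy.optimize import least_squares
from scipy.spatial.transform import Rotation as R
from cell import manip, capture
def cams():
    d={}
    for n in("scene","top"):
        c=capture(n); f=240/np.tan(np.radians(c["vertical_fov"]/2))
        d[n]=dict(K=np.array([[f,0,c["cx"]],[0,f,c["cy"]],[0,0,1]]),d=np.array(c["dist_coeffs"]),T=np.array(c["camera_from_world"]),px=c["pixels"])
    return d
def proj(c,P):
    P=np.atleast_2d(P).astype(float)
    return cv2.projectPoints(P,cv2.Rodrigues(c["T"][:3,:3])[0],c["T"][:3,3],c["K"],c["d"])[0][:,0]
def onplane(c,uv,z):
    u=cv2.undistortPoints(np.array([[uv]],float),c["K"],c["d"])[0,0]
    Rm=c["T"][:3,:3]; o=-Rm.T@c["T"][:3,3]; d=Rm.T@np.array([u[0],u[1],1]); return o+d*(z-o[2])/d[2]
def cw(p,P):
    c,s=np.cos(p[2]),np.sin(p[2]); P=np.atleast_2d(P); 
    return np.c_[p[0]+c*P[:,0]-s*P[:,1],p[1]+s*P[:,0]+c*P[:,1],P[:,2]]
E
python3 - <<'E'
from h import *
C=cams()
tz=lambda a:np.array(a)/2.6+[215,135]-.3
sz=lambda a:np.array(a)/2.5+[100,140]-.3
obs=[("top",tz(a),b) for a,b in [((154,43),(100,100,122)),((422,57),(100,-100,122)),((136,308),(-100,100,122)),((414,320),(-100,-100,122)),((754,66),(110,-350,110)),((755,355),(-110,-350,110)),((174,367),(-142,70,116)),((369,377),(-142,-70,116))]]
obs+=[("scene",sz(a),b) for a,b in [((451,147),(-100,-100,122)),((263,315),(100,-100,122)),((490,472),(100,100,122)),((668,268),(-100,100,122)),((22,174),(110,-350,110)),((233,21),(-110,-350,110)),((500,555),(100,100,0))]]
def f(p): return np.concatenate([(proj(C[n],cw(p,np.array(b)/1e3))[0]-u) for n,u,b in obs])
r=least_squares(f,[.45,0,0],loss='soft_l1'); p=r.x; print(p, np.degrees(p[2])); print(f(p).reshape(-1,2).round(1))
# grip knee: fit (kx,kz)
ob2=[("top",tz((32,289)),185),("top",tz((127,292)),113),("scene",sz((754,379)),185),("scene",sz((672,332)),113)]
g=lambda q:np.concatenate([proj(C[n],cw(p,[q[0],y/1e3,q[1]]))[0]-u for n,u,y in ob2])
r=least_squares(g,[-.09,.05]);print("knee",r.x,np.hypot(r.x[0],r.x[1]-.035),np.degrees(np.arctan2(r.x[1]-.035,r.x[0])),g(r.x).round(1))
# transformer core top corners
t=[("top",tz(a)) for a in[(512,97),(579,115),(465,232) ,(527,250)]]
for a in[(512,97),(579,115)]: print("T top far",onplane(C["top"],tz(a),.156))
for a in[(476,205),(546,232)]: print("T top near",onplane(C["top"],tz(a),.156))
for a in[(196,160),(311,104),(350,146),(238,197)]: print("T scene",onplane(C["scene"],sz(a),.156))
for n,u,h in(("spool",(452,333),.046),("jar",(221,329),.075),("meter",(147,311),.034)): print(n,onplane(C["top"],u,h))
E
```

```text
[ 0.58965563  0.07404437 -0.05099643] -2.921880302127102
[[-0.5 -0.8]
 [-0.3 -0.9]
 [-0.5 -0.3]
 [-0.5  0.5]
 [-0.3 -1.1]
 [ 0.6 -0. ]
 [-0.2  0.5]
 [-0.3  0.5]
 [ 0.2 -1.4]
 [-1.5 -1. ]
 [-0.1 -1.3]
 [ 1.7 -0.8]
 [-1.4 -0.6]
 [ 0.2 -0.1]
 [-0.4  1.4]]
knee [-0.08325666  0.07511899] 0.09241863658082923 154.27191949757417 [-0.7 -0.4 -0.7  0.3  1.4  1.  -0.7 -0.4]
T top far [ 0.64088676 -0.08971265  0.156     ]
T top far [ 0.62764459 -0.13663839  0.156     ]
T top near [ 0.56250198 -0.06210211  0.156     ]
T top near [ 0.54324574 -0.11034433  0.156     ]
T scene [ 0.62418856 -0.13797844  0.156     ]
T scene [ 0.5354798  -0.10862461  0.156     ]
T scene [ 0.55286249 -0.05646453  0.156     ]
T scene [ 0.6337561  -0.08851198  0.156     ]
spool [ 0.34568719 -0.18279565  0.046     ]
jar [0.35409644 0.26823722 0.075     ]
meter [0.38921308 0.4249189  0.034     ]
```

Fit residuals are about 1 px. The knee radius comes out at 92.4 mm, against 92 expected. Next I'll write the helper that turns targets into tool-axis shifts.

```bash
cat >> h.py <<'E'
P0=np.array([.58966,.07404,-.0510])
def st(target=None,tilt=None):
    o=manip.get_obs(); q=R.from_quat(o["ee_rot"]); cz=R.from_euler('z',P0[2])
    rel=cz.inv()*q; t=cz.inv().apply(o["tcp_pos"]-[P0[0],P0[1],0]); g=t-19e-3*rel.as_matrix()[:,2]
    M=rel.as_matrix()
    print("t",round(o["time"],2),"case tcp",(t*1e3).round(1),"grasp",(g*1e3).round(1),"zaxis",M[:,2].round(3),"yaxis",M[:,1].round(3),"F",(cz.inv().apply(o["wrist_force"])).round(1),"M",o["moment"].round(2),"w",round(o["grip_width"]*1e3,1),"q",o["joint_pos"].round(2))
    if target is not None:  # target grasp point, case mm; tool z tilt (about case y; + = tip to robot)
        d=np.array(target)/1e3-g
        print("tool shift mm",(M.T@d*1e3).round(1))
    # wanted rot: x->case y, y->case x cos, ...
    a=0 if tilt is None else tilt
    W=np.array([[0,1,0],[1,0,0],[0,0,-1]]).T
    Wd=W@R.from_euler('x',a).as_matrix()
    print("turn rv",(rel.inv()*R.from_matrix(Wd)).as_rotvec().round(4))
E
python3 -m pendant '[0,0,0,0,0,0.122,0,0,0,0,0,0.122,0,0,0,0,0,0.122,0,0,0,0,0,0.122,0,0,0,0,0,0.122,0,0,0,0,0,0.122,0,0,0,0,0,0.122,0,0,0,0,0,0.122,0,0,0,0,0,0.122,0,0,0,0,0,0.122]' 60
python3 -c "
from h import *
st([-142,0,150])"
```

```text
time: 1.03
tcp_pos: [0.2057, 0.4829, 0.2311]
ee_rot: [0.727, 0.686, -0.0, 0.0]
wrist_force: [0.8, -0.1, -0.1]
grip_width: 0.0601
t 1.03 case tcp [-404.3  388.8  231.1] grasp [-404.3  388.8  250.1] zaxis [-0. -0. -1.] yaxis [ 1.    -0.007 -0.   ] F [ 0.8 -0.1 -0.1] M [ 0.04 -0.03  0.02] w 60.1 q [ 1.02  0.34  1.52 -0.    1.28  1.08]
tool shift mm [-386.9  265.   100.2]
turn rv [-0.0002  0.0004 -0.007 ]
```

```bash
python3 -m pendant '[-32,22,3,0,0,0,-32,22,3,0,0,0,-32,22,3,0,0,0,-32,22,3,0,0,0,-32,22,3,0,0,0,-32,22,3,0,0,0,-32,22,3,0,0,0,-32,22,3,0,0,0,-32,22,3,0,0,0,-32,22,3,0,0,0,-32,22,3,0,0,0,-32,22,3,0,0,0]'
python3 -c "
from h import *
st([-142,0,150])
C=cams()
for n in C: cv2.imwrite(f'pics/{n}1.png',C[n]['px'][:,:,::-1])"
```

```text
time: 2.03
tcp_pos: [0.45, 0.0839, 0.1952]
ee_rot: [0.725, 0.688, 0.0, -0.0]
wrist_force: [0.4, -0.0, -0.3]
grip_width: 0.0596
t 2.03 case tcp [-139.9    2.7  195.2] grasp [-139.9    2.7  214.2] zaxis [ 0.  0. -1.] yaxis [ 1.    -0.001  0.   ] F [ 0.4  0.  -0.3] M [ 0.01 -0.05  0.02] w 59.6 q [0.02 0.26 1.76 0.   1.13 0.07]
tool shift mm [-2.8 -2.1 64.2]
turn rv [ 0.0001 -0.0002 -0.0012]
```

View pics/top1.png

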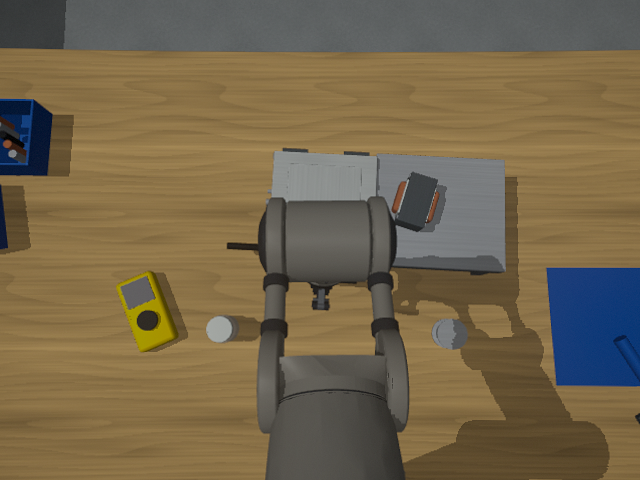

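View pics/scene1.png

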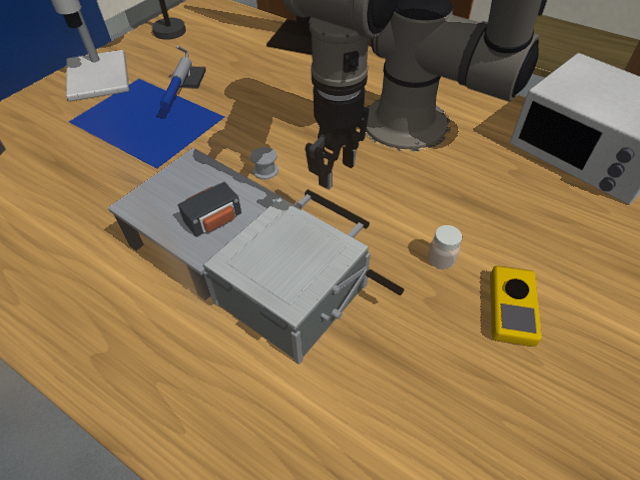

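```bash
python3 -m pendant '[-3,-2,14,0,0,0,0,0,18,0,0,0,0,0,18,0,0,0,0,0,18,0,0,0,0,0,16,0,0,0,0,0,10,0,0,0,0,0,4,0,0,0]' 32
python3 -c "
from h import *
st([-142,0,116])
C=cams()
cv2.imwrite('pics/s2.png',cv2.resize(C['scene']['px'][130:280,240:440,::-1],(800,600)))"
```

```text
time: 2.72
tcp_pos: [0.446, 0.0835, 0.0958]
ee_rot: [0.725, 0.689, -0.001, -0.001]
wrist_force: [-0.7, 0.2, -0.3]
grip_width: 0.032
t 2.72 case tcp [-144.     2.1   95.8] grasp [-143.9    2.1  114.8] zaxis [-0.003  0.    -1.   ] yaxis [ 1.    -0.001 -0.003] F [-0.7  0.2 -0.3] M [ 0.05 -0.03  0.  ] w 32.0 q [0.02 0.39 1.89 0.   0.86 0.07]
tool shift mm [-2.1  1.9 -1.2]
turn rv [-0.0031 -0.     -0.0005]
```

View pics/s2.png

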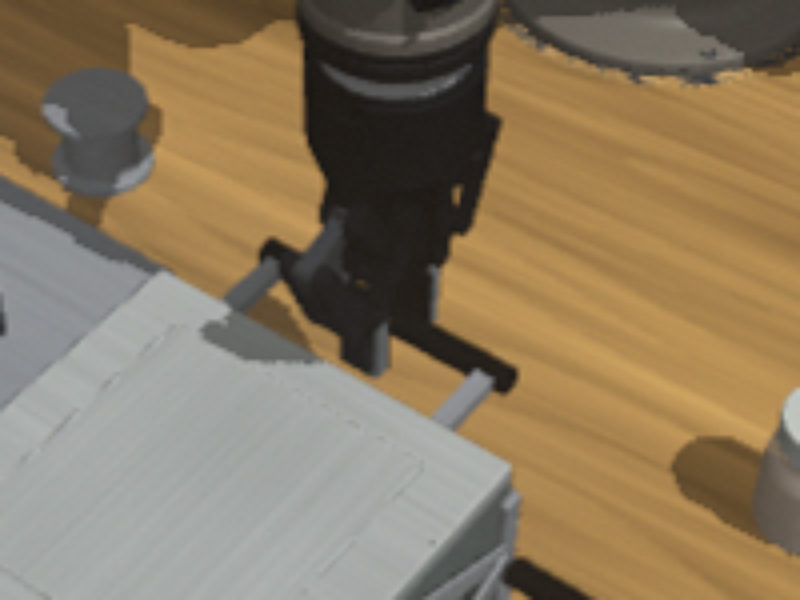

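The bar, at about (380-500, 320-380) in the crop, lies between the two fingers, and the far finger is clear of the lid edge. Closing now.

```bash
python3 -m pendant '[0,2,0,0,0,0,0,0,0,0,0,0,0,0,0,0,0,0,0,0,0,0,0,0,0,0,0,0,0,0]' 0
python3 -c "
from h import *
st([-142,0,116])
import numpy as np
a0=np.arctan2(6,242)
prev=None
for th in np.arange(0,73,6):
    a=np.radians(th)+a0; r=np.hypot(242,6); p=np.array([100-r*np.cos(a),110+r*np.sin(a)])
    print(th,p.round(1), None if prev is None else (p-prev).round(1)); prev=p
"
```

```text
time: 3.23
tcp_pos: [0.4478, 0.0832, 0.098]
ee_rot: [0.725, 0.689, -0.001, -0.001]
wrist_force: [-6.5, 2.1, 6.1]
grip_width: 0.012
t 3.23 case tcp [-142.2    1.9   98. ] grasp [-142.1    1.9  117. ] zaxis [-0.003  0.    -1.   ] yaxis [ 1.    -0.001 -0.003] F [-6.6  1.8  6.1] M [ 0.18  1.2  -0.05] w 12.0 q [0.01 0.38 1.89 0.   0.87 0.07]
tool shift mm [-1.9  0.1  1. ]
turn rv [-0.0028 -0.0003 -0.001 ]
0 [-142.  116.] None
6 [-140.   141.3] [ 2.  25.3]
12 [-135.5  166.2] [ 4.6 24.9]
18 [-128.3  190.5] [ 7.2 24.3]
24 [-118.6  213.9] [ 9.7 23.4]
30 [-106.6  236.2] [12.1 22.3]
36 [-92.3 257.1] [14.3 20.9]
42 [-75.8 276.4] [16.4 19.3]
48 [-57.5 293.9] [18.4 17.5]
54 [-37.4 309.3] [20.1 15.5]
60 [-15.8 322.6] [21.6 13.3]
66 [  7.1 333.5] [22.9 10.9]
72 [ 30.9 342. ] [23.9  8.5]
```

```bash
python3 -m pendant '[0,0.5,-12.7,0,0,0,0,1.5,-12.6,0,0,0,0,2,-12.5,0,0,0,0,2.6,-12.4,0,0,0,0,3.3,-12.2,0,0,0,0,3.9,-12.1,0,0,0]'
python3 -c "
from h import *
st([-128.3,0,190.5])"
```

```text
time: 3.73
tcp_pos: [0.4606, 0.0825, 0.1721]
ee_rot: [0.725, 0.689, -0.002, -0.002]
wrist_force: [-5.6, 1.6, -3.4]
grip_width: 0.0121
t 3.73 case tcp [-129.4    1.9  172.1] grasp [-129.2    1.9  191.1] zaxis [-0.006  0.    -1.   ] yaxis [ 1.    -0.001 -0.006] F [-5.7  1.3 -3.4] M [ 0.23  1.23 -0.08] w 12.1 q [0.01 0.3  1.76 0.   1.08 0.06]
tool shift mm [-1.9  0.9  0.6]
turn rv [-0.0057 -0.0003 -0.0009]
```

Forces are low. Continuing to about 54°.

```bash
python3 -m pendant '[0,5,-11.5,0,0,0,0,5.1,-11.5,0,0,0,0,5.9,-11.2,0,0,0,0,6.3,-11,0,0,0,0,7,-10.6,0,0,0,0,7.3,-10.3,0,0,0,0,8,-9.8,0,0,0,0,8.4,-9.5,0,0,0,0,9,-9,0,0,0,0,9.4,-8.5,0,0,0,0,9.9,-8,0,0,0,0,10.2,-7.5,0,0,0]'
python3 -c "
from h import *
st([-37.4,0,309.3])"
```

```text
time: 4.73
tcp_pos: [0.5507, 0.0776, 0.2947]
ee_rot: [0.725, 0.689, -0.002, -0.002]
wrist_force: [-19.8, -0.6, 21.4]
grip_width: 0.012
t 4.73 case tcp [-39.1   1.6 294.7] grasp [-39.1   1.6 313.7] zaxis [-0.005 -0.    -1.   ] yaxis [ 1.    -0.    -0.005] F [-19.7  -1.6  21.4] M [-0.06  3.83 -0.06] w 12.0 q [ 0.    0.36  1.32 -0.    1.47  0.05]
tool shift mm [-1.6  1.7  4.4]
turn rv [-0.0047  0.0004 -0.0005]
```

```bash
python3 -m pendant '[0,7,-10,0,0,0,0,9.5,-9,0,0,0,0,10.7,-6.7,0,0,0]'
python3 -c "
from h import *
st([-4,0,328])
C=cams()
for n in C: cv2.imwrite(f'pics/{n}3.png',C[n]['px'][:,:,::-1])"
```

```text
time: 4.98
tcp_pos: [0.5817, 0.076, 0.3149]
ee_rot: [0.725, 0.688, -0.001, -0.001]
wrist_force: [7.3, -0.0, -16.1]
grip_width: 0.0118
t 4.98 case tcp [ -8.    1.5 314.9] grasp [ -8.    1.5 333.9] zaxis [-0.002  0.    -1.   ] yaxis [ 1.    -0.001 -0.002] F [  7.3   0.4 -16.1] M [-0.01 -0.97 -0.01] w 11.8 q [-0.    0.42  1.19  0.    1.54  0.05]
tool shift mm [-1.5  4.   5.9]
turn rv [-0.0018 -0.0001 -0.0011]
```

View pics/scene3.png

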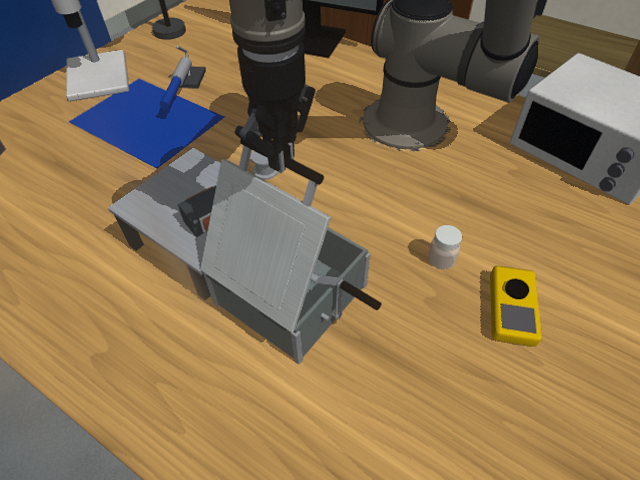

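Lid is at about 62° and knee is rising. Continuing.

```bash
python3 -m pendant '[0,10,-2,0,0,0,0,10.5,-3.8,0,0,0,0,8,-2.6,0,0,0,0,0,0,0,0,0]'
python3 -c "
from h import *
st([31,0,342])
C=cams()
cv2.imwrite('pics/s4.png',cv2.resize(C['scene']['px'][130:355,190:410,::-1],(587,600)))"
```

```text
time: 5.42
tcp_pos: [0.6107, 0.0744, 0.3267]
ee_rot: [0.725, 0.688, 0.001, 0.001]
wrist_force: [-2.1, 0.9, 6.4]
grip_width: 0.0113
t 5.42 case tcp [ 21.    1.4 326.7] grasp [ 20.9   1.4 345.7] zaxis [ 0.003  0.    -1.   ] yaxis [ 1.    -0.001  0.003] F [-2.2  0.8  6.4] M [-0.05  0.28 -0.03] w 11.3 q [-0.    0.47  1.07  0.    1.6   0.05]
tool shift mm [-1.4 10.1  3.8]
turn rv [ 0.0032 -0.0002 -0.0012]
```

View pics/s4.png

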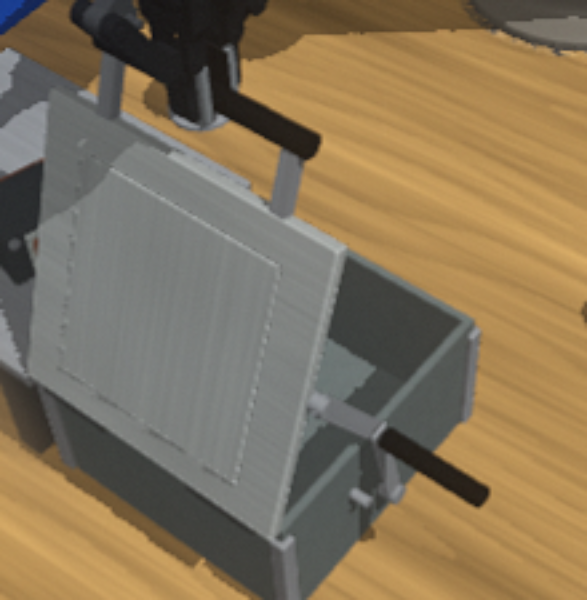

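```bash
cat >> h.py <<'E'
def kneeproj(C):
    for deg in (154,120,100,90,80,75,70,66,62,58):
        a=np.radians(deg); k=[.092*np.cos(a),.187,.035+.092*np.sin(a)]
        print(deg,[proj(C[n],cw(P0,[k[0],y,k[2]]))[0].round(1).tolist() for n in("scene","top") for y in(.185,.113)])
E
python3 -c "
from h import *
kneeproj(cams())"
```

```text
154 [[402.5, 292.4], [367.6, 272.2], [226.3, 245.2], [262.8, 247.0]]
120 [[393.5, 293.9], [356.8, 272.4], [224.1, 223.0], [262.0, 224.9]]
100 [[384.0, 302.8], [346.6, 280.3], [224.3, 206.2], [262.4, 208.2]]
90 [[378.5, 309.2], [340.9, 286.3], [224.8, 197.8], [262.9, 199.8]]
80 [[372.8, 316.8], [335.0, 293.4], [225.6, 189.8], [263.6, 191.8]]
75 [[369.9, 320.9], [332.1, 297.3], [226.1, 186.1], [263.9, 188.0]]
70 [[367.0, 325.2], [329.2, 301.4], [226.7, 182.5], [264.3, 184.5]]
66 [[364.7, 328.7], [327.0, 304.8], [227.1, 179.9], [264.7, 181.8]]
62 [[362.5, 332.3], [324.8, 308.2], [227.6, 177.4], [265.0, 179.4]]
58 [[360.3, 336.0], [322.7, 311.7], [228.2, 175.1], [265.4, 177.1]]
```

```bash
python3 -m pendant '[0,4,-1.2,0,0,0,0,4,-1.2,0,0,0,0,3,-1,0,0,0,0,2,-0.7,0,0,0,0,0,0,0,0,0]'
python3 -c "
from h import *
st([31,0,342])
C=cams()
cv2.imwrite('pics/s5.png',cv2.resize(C['scene']['px'][130:355,190:410,::-1],(587,600)))"
```

```text
time: 6.03
tcp_pos: [0.6212, 0.0738, 0.3301]
ee_rot: [0.725, 0.688, -0.001, -0.001]
wrist_force: [-8.3, -0.5, 7.3]
grip_width: 0.0119
t 6.03 case tcp [ 31.5   1.4 330.1] grasp [ 31.5   1.4 349.1] zaxis [-0.003 -0.    -1.   ] yaxis [ 1.    -0.001 -0.003] F [-8.2 -0.9  7.3] M [-0.12  1.71  0.02] w 11.9 q [-0.    0.49  1.02 -0.    1.63  0.05]
tool shift mm [-1.4 -0.5  7.1]
turn rv [-0.0028  0.0002 -0.001 ]
```

View pics/s5.png

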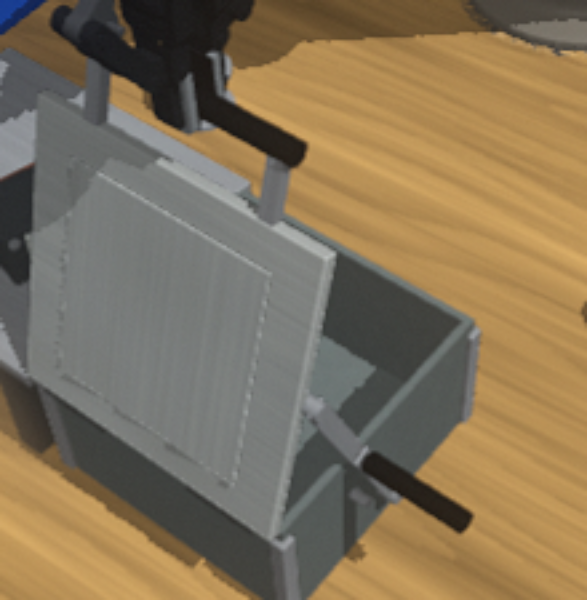

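```bash
python3 -m pendant '[0,2,-0.5,0,0,0,0,2,-0.5,0,0,0,0,0,0,0,0,0,0,0,0,0,0,0]'
python3 -c "
from h import *
st([31,0,342])
C=cams()
cv2.imwrite('pics/s6.png',cv2.resize(C['scene']['px'][130:355,190:410,::-1],(587,600)))"
```

```text
time: 6.47
tcp_pos: [0.6227, 0.0738, 0.3305]
ee_rot: [0.725, 0.689, -0.003, -0.003]
wrist_force: [-18.1, 0.6, 6.9]
grip_width: 0.0119
t 6.47 case tcp [ 33.    1.4 330.5] grasp [ 33.2   1.5 349.5] zaxis [-0.009 -0.001 -1.   ] yaxis [ 1.    -0.001 -0.009] F [-18.1  -0.3   6.9] M [-0.08  3.19  0.01] w 11.9 q [-0.    0.5   1.01 -0.    1.64  0.05]
tool shift mm [-1.5 -2.1  7.5]
turn rv [-0.0091  0.0006 -0.0007]
```

View pics/s6.png

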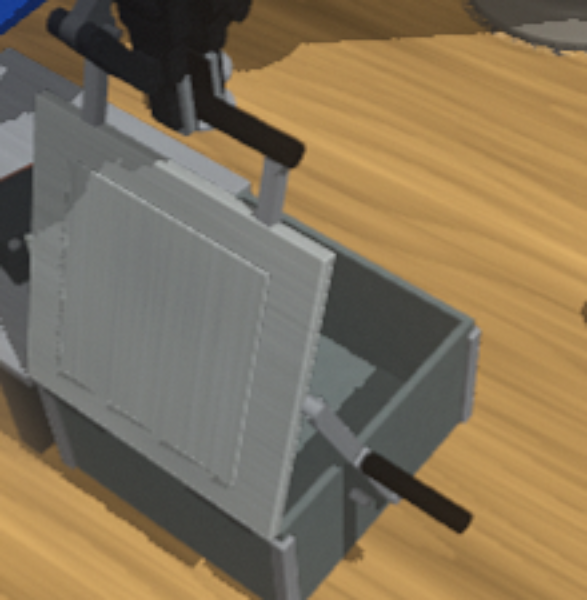

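At the limit: the force rises while the knee stays put. I'll let the lid down about 1.5-2°.

```bash
python3 -m pendant '[0,-2,0,0,0,0,0,-2,0.3,0,0,0,0,-2,0.5,0,0,0,0,-2,0.7,0,0,0,0,-1,0.3,0,0,0,0,0,0,0,0,0]'
python3 -c "
from h import *
st([24,0,342])
C=cams()
cv2.imwrite('pics/s7.png',cv2.resize(C['scene']['px'][130:355,190:410,::-1],(587,600)))"
```

```text
time: 7.07
tcp_pos: [0.6174, 0.074, 0.329]
ee_rot: [0.725, 0.688, 0.0, 0.0]
wrist_force: [-4.0, 0.0, 5.4]
grip_width: 0.0118
t 7.07 case tcp [ 27.7   1.4 329. ] grasp [ 27.7   1.4 348. ] zaxis [ 0.001 -0.    -1.   ] yaxis [ 1.    -0.001  0.001] F [-4.  -0.2  5.4] M [-0.09  0.89 -0.01] w 11.8 q [-0.    0.48  1.04 -0.    1.62  0.05]
tool shift mm [-1.4 -3.7  6. ]
turn rv [ 0.0008  0.     -0.0011]
```

View pics/s7.png

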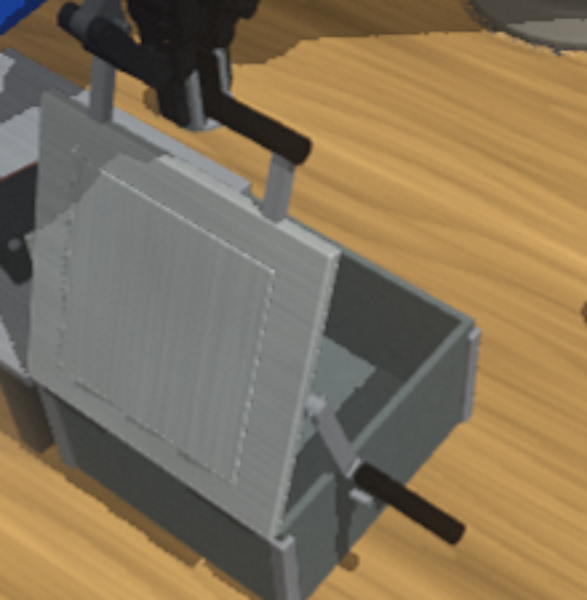

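The knee dropped toward the hinge, past centre (bar end moved to (457,535) in the crop). I'll let down a bit more onto the peg.

```bash
python3 -m pendant '[0,-2,0.6,0,0,0,0,-2,0.6,0,0,0,0,-1,0.3,0,0,0,0,0,0,0,0,0,0,0,0,0,0,0]'
python3 -c "
from h import *
st([24,0,342])
C=cams()
cv2.imwrite('pics/s8.png',cv2.resize(C['scene']['px'][130:355,190:410,::-1],(587,600)))"
```

```text
time: 7.58
tcp_pos: [0.6129, 0.0743, 0.3275]
ee_rot: [0.725, 0.688, 0.001, 0.001]
wrist_force: [-3.6, -2.0, 6.5]
grip_width: 0.0117
t 7.58 case tcp [ 23.2   1.5 327.5] grasp [ 23.1   1.5 346.5] zaxis [ 0.002  0.    -1.   ] yaxis [ 1.    -0.001  0.002] F [-3.5 -2.2  6.5] M [-0.03  0.62 -0.07] w 11.7 q [-0.    0.47  1.06  0.    1.61  0.05]
tool shift mm [-1.5  0.9  4.5]
turn rv [ 0.0016 -0.0001 -0.001 ]
```

View pics/s8.png

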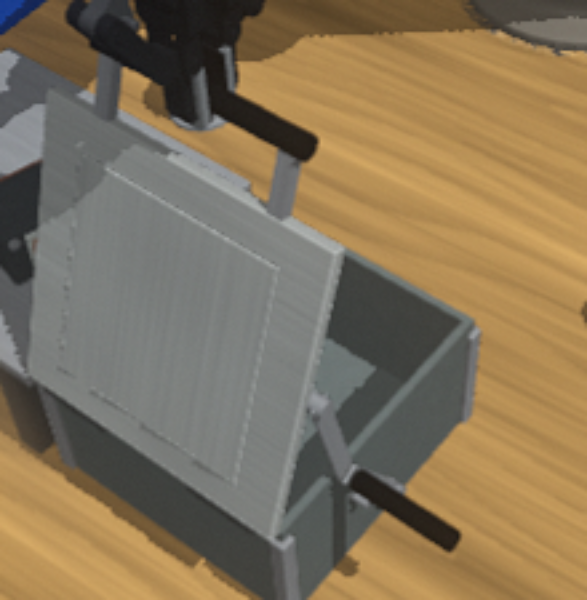

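The knee bar end is now at about (359.5, 333.3) full-frame, which is roughly 58°, the locked position. I'll open the fingers a little so they still act as a catch.

```bash
python3 -m pendant '[0,0,0,0,0,0,0,0,0,0,0,0,0,0,0,0,0,0,0,0,0,0,0,0,0,0,0,0,0,0]' 32
python3 -c "
from h import *
st([24,0,342])
C=cams()
cv2.imwrite('pics/s9.png',cv2.resize(C['scene']['px'][130:355,190:410,::-1],(587,600)))"
```

```text
time: 8.1
tcp_pos: [0.6132, 0.0743, 0.3259]
ee_rot: [0.725, 0.689, -0.0, -0.0]
wrist_force: [-0.1, 0.2, 0.1]
grip_width: 0.0322
t 8.1 case tcp [ 23.5   1.5 325.9] grasp [ 23.5   1.5 344.9] zaxis [-0.  0. -1.] yaxis [ 1.    -0.001 -0.   ] F [-0.1  0.2  0.1] M [-0.   -0.04  0.05] w 32.2 q [-0.    0.48  1.06  0.    1.61  0.05]
tool shift mm [-1.5  0.5  2.9]
turn rv [-0.0002 -0.0001 -0.0009]
```

View pics/s9.png

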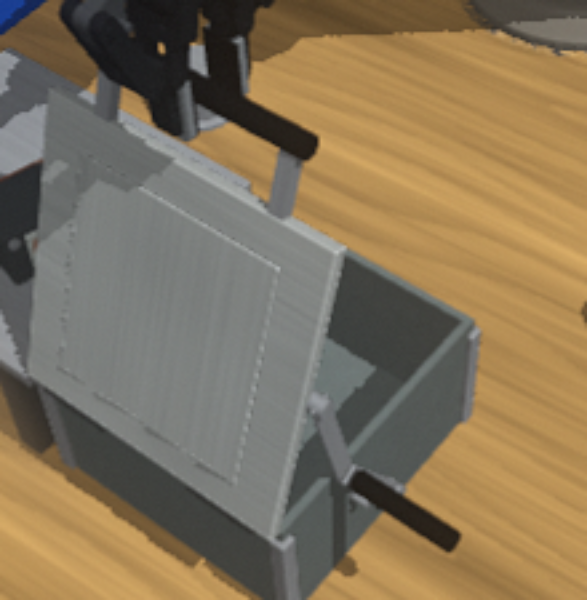

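The stay holds with zero force on the fingers. I'll withdraw upward, move to the -y side of the transformer and lean the tool back.

```bash
python3 -m pendant '[0,0,-15,0,0,0,0,0,-25,0,0,0,0,0,-25,0,0,0,-36,-3,0,0,0,0,-36,-3,0,0,0,0,-36,-3,0,0,0,0,-36,-3,0,0,0,0,-36,-3,0,0,0,0,-36,-3,0,0,0,0,-34,0,0,0,0.117,0,0,0,0,0,0.117,0,0,0,0,0,0.117,0]'
python3 -c "
from h import *
st([5,-250,200])
C=cams()
for n in C: cv2.imwrite(f'pics/{n}10.png',C[n]['px'][:,:,::-1])"
```

```text
time: 9.2
tcp_pos: [0.5819, -0.1764, 0.3919]
ee_rot: [0.714, 0.677, 0.129, -0.121]
wrist_force: [0.0, -0.4, -1.1]
grip_width: 0.0316
t 9.2 case tcp [   5.  -250.5  391.9] grasp [   5.  -257.1  409.7] zaxis [ 0.003  0.348 -0.937] yaxis [ 1.    -0.003  0.002] F [ 0.1 -0.4 -1.1] M [-0.21 -0.   -0.02] w 31.6 q [-0.58  0.53  0.85  0.33  1.93 -0.44]
tool shift mm [-66.3  -0.4 199. ]
turn rv [ 0.0027 -0.3556 -0.0027]
```

View pics/top10.png

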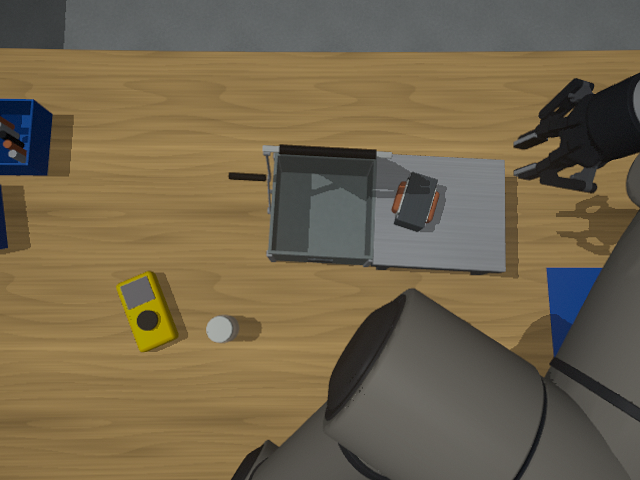

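View pics/scene10.png

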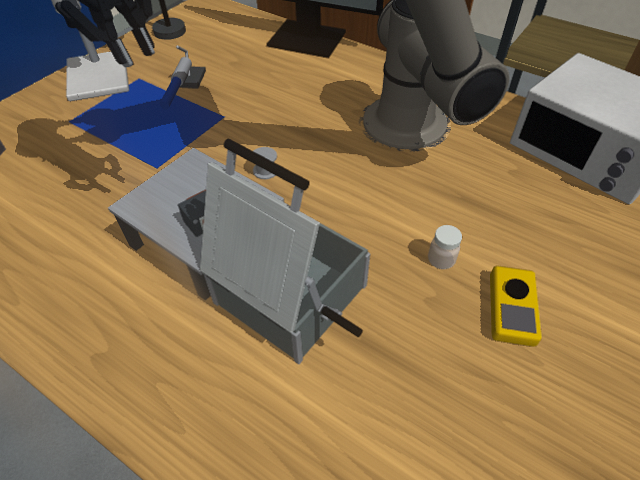

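The lid stands with the stay locked, and the bystanders haven't moved. Descending behind the transformer.

```bash
python3 -m pendant '[-11.3,0,32,0,0,0,-11.3,0,32,0,0,0,-11.3,0,32,0,0,0,-11.3,0,32,0,0,0,-11.3,0,32,0,0,0,-11.3,0,32,0,0,0,-11.3,0,32,0,0,0,-7.5,0,22,0,0,0,-3,0,9,0,0,0,0,0,0,0,0,0]'
python3 -c "
from h import *
st([5,-250,136])
C=cams()
for n in C: cv2.imwrite(f'pics/{n}11.png',C[n]['px'][:,:,::-1])"
```

```text
time: 10.13
tcp_pos: [0.5816, -0.1693, 0.1191]
ee_rot: [0.713, 0.679, 0.125, -0.122]
wrist_force: [0.4, -0.2, 0.2]
grip_width: 0.0322
t 10.13 case tcp [   4.3 -243.4  119.1] grasp [   4.4 -250.   136.9] zaxis [-0.004  0.344 -0.939] yaxis [ 1.     0.002 -0.003] F [ 0.4 -0.2  0.2] M [-0.16 -0.01  0.03] w 32.2 q [-0.57  0.67  1.35  0.31  1.32 -0.63]
tool shift mm [-0.3  0.6  0.8]
turn rv [-0.0037 -0.3509  0.0012]
```

View pics/top11.png

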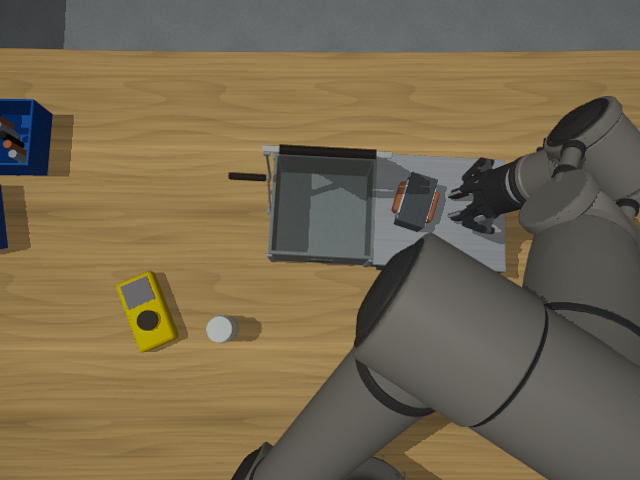

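View pics/scene11.png

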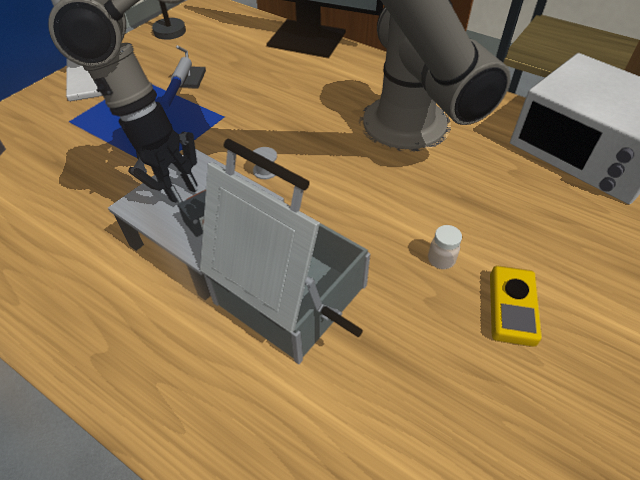

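```bash
python3 -m pendant '[6.6,0,2.4,0,0,0,6.6,0,2.4,0,0,0,6.6,0,2.4,0,0,0,6.6,0,2.4,0,0,0,6.6,0,2.4,0,0,0,6.6,0,2.4,0,0,0,6.6,0,2.4,0,0,0,6.6,0,2.4,0,0,0]'
python3 -c "
from h import *
st([5,-250,136])
C=cams()
for n in ['top']: cv2.imwrite(f'pics/{n}12.png',C[n]['px'][:,:,::-1])"
```

```text
time: 10.9
tcp_pos: [0.5869, -0.1164, 0.1225]
ee_rot: [0.715, 0.678, 0.127, -0.116]
wrist_force: [2.5, -7.2, 1.2]
grip_width: 0.0317
t 10.9 case tcp [   7.  -190.3  122.5] grasp [   6.9 -196.8  140.3] zaxis [ 0.006  0.339 -0.941] yaxis [ 1.    -0.003  0.006] F [ 2.9 -7.   1.2] M [-1.25 -0.41 -0.36] w 31.7 q [-0.49  0.63  1.41  0.33  1.26 -0.56]
tool shift mm [-51.5  -1.8 -14. ]
turn rv [ 0.006  -0.3462 -0.0015]
```

View pics/top12.png

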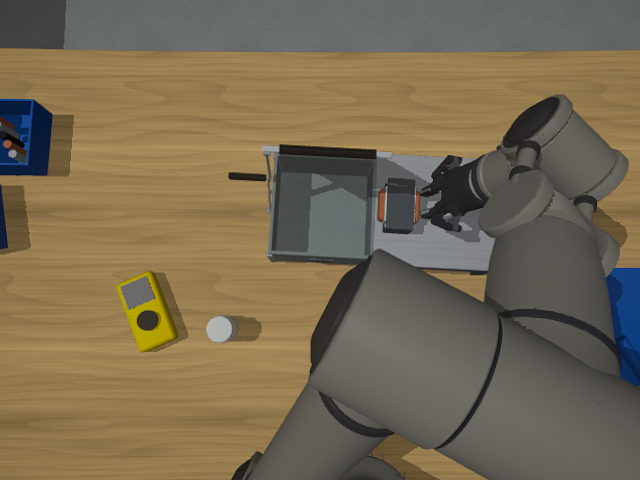

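The transformer has squared itself to the fingers at (400, 206), with a friction force of about 7 N. Continuing to the rim.

```bash
python3 -m pendant '[6.6,0,2.4,0,0,0,6.6,0,2.4,0,0,0,6.6,0,2.4,0,0,0,6.6,0,2.4,0,0,0,5.6,0,2.1,0,0,0,5.6,0,2.1,0,0,0]'
python3 -c "
from h import *
st([5,-250,136])
C=cams()
for n in ['top']: cv2.imwrite(f'pics/{n}13.png',C[n]['px'][:,:,::-1])"
```

```text
time: 11.5
tcp_pos: [0.5881, -0.0768, 0.1222]
ee_rot: [0.714, 0.678, 0.126, -0.117]
wrist_force: [-0.2, -11.4, 4.5]
grip_width: 0.0322
t 11.5 case tcp [   6.1 -150.7  122.2] grasp [   6.  -157.2  140. ] zaxis [ 0.004  0.34  -0.94 ] yaxis [ 1.    -0.001  0.003] F [  0.4 -11.4   4.5] M [-1.47  0.02  0.07] w 32.2 q [-0.43  0.61  1.45  0.34  1.23 -0.52]
tool shift mm [-88.7  -0.9 -27.8]
turn rv [ 0.0036 -0.3467 -0.0009]
```

View pics/top13.png

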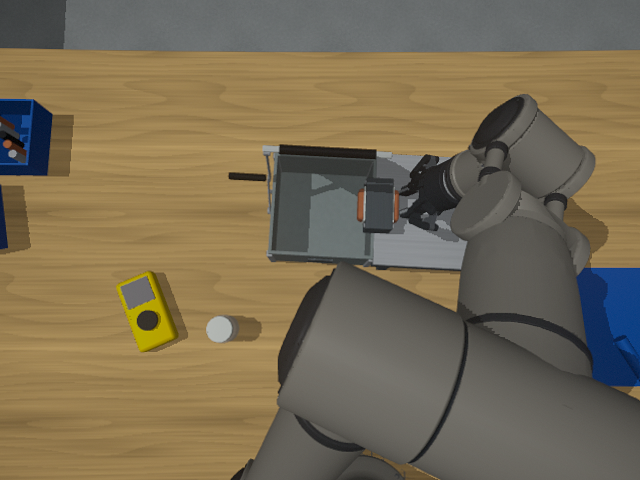

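```bash
python3 -m pendant '[6.6,0,2.4,0,0,0,6.6,0,2.4,0,0,0,6.6,0,2.4,0,0,0,0,0,0,0,0,0,0,0,0,0,0,0]'
python3 -c "
from h import *
st([5,-250,136])
C=cams()
for n in C: cv2.imwrite(f'pics/{n}14.png',C[n]['px'][:,:,::-1])"
```

```text
time: 12.02
tcp_pos: [0.5882, -0.0531, 0.1215]
ee_rot: [0.714, 0.678, 0.127, -0.12]
wrist_force: [0.6, -0.5, -0.2]
grip_width: 0.0316
t 12.02 case tcp [   5.  -127.1  121.5] grasp [   5.  -133.6  139.3] zaxis [ 0.     0.344 -0.939] yaxis [ 1. -0.  0.] F [ 0.6 -0.5 -0.2] M [-0.18  0.02  0.02] w 31.6 q [-0.4   0.61  1.46  0.35  1.22 -0.49]
tool shift mm [-1.104e+02  1.000e-01 -3.700e+01]
turn rv [ 0.000e+00 -3.515e-01 -2.000e-04]
```

View pics/top14.png

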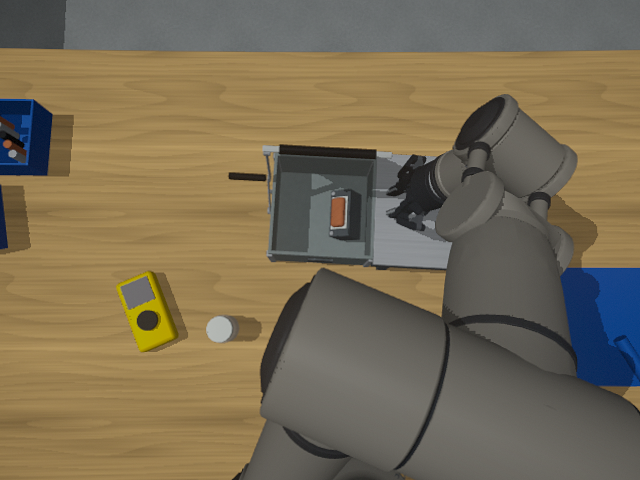

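View pics/scene14.png

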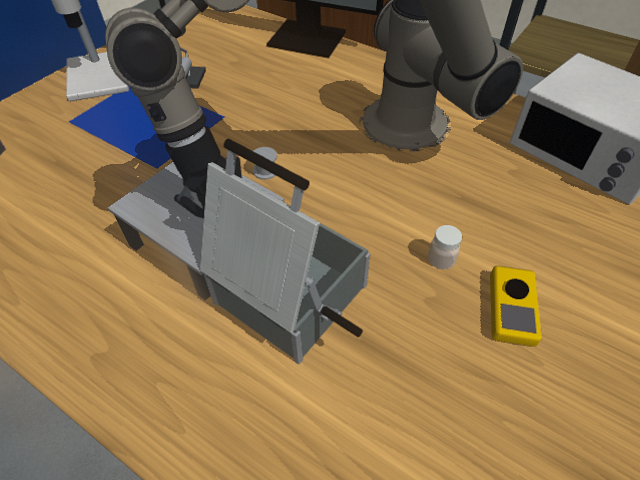

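The transformer tipped in and now stands on its side inside the case at (341, 214). I'll retreat up and back, then cross above the lid to the knee side.

```bash
python3 -m pendant '[0,0,-20,0,0,0,0,0,-38,0,0,0,0,0,-38,0,0,0,0,0,-38,0,0,0,0,0,-38,0,0,0,0,0,-38,0,0,0,0,0,-38,0,0,0,0,0,-38,0,-0.117,0,0,0,0,0,-0.117,0,0,0,0,0,-0.117,0]'
python3 -c "
from h import *
st([48.6,170,380])
C=cams()
for n in C: cv2.imwrite(f'pics/{n}15.png',C[n]['px'][:,:,::-1])
c=C['top']
for z in(.08,.05): print(onplane(c,(341,214),z))"
```

```text
time: 12.95
tcp_pos: [0.5838, -0.154, 0.3925]
ee_rot: [0.726, 0.688, -0.0, 0.005]
wrist_force: [1.0, -0.2, -1.5]
grip_width: 0.0321
t 12.95 case tcp [   5.8 -228.   392.5] grasp [   5.7 -227.9  411.5] zaxis [ 0.006 -0.007 -1.   ] yaxis [ 1.    -0.003  0.006] F [ 1.  -0.1 -1.5] M [0.05 0.04 0.02] w 32.1 q [-0.38  0.44  0.95 -0.    1.75 -0.33]
tool shift mm [398.3  41.3  29. ]
turn rv [ 0.0059  0.0069 -0.0035]
[0.57863954 0.03647913 0.08      ]
[0.58536674 0.03457938 0.05      ]
```

View pics/top15.png

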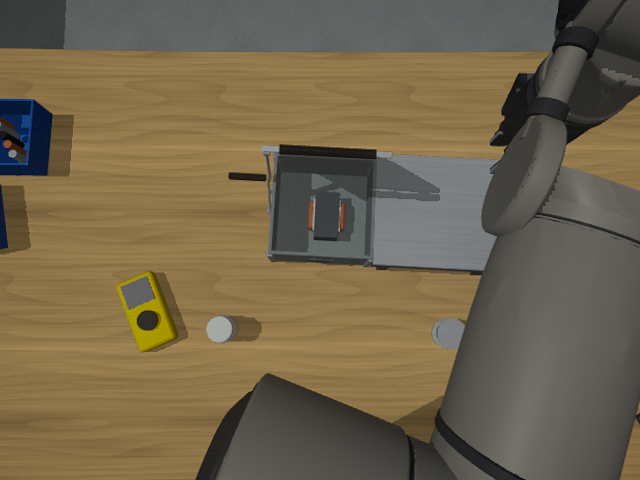

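The transformer now lies flat in the middle of the case at (326, 216). Crossing over.

```bash
python3 -m pendant '[36,2,-1,0,0,0,36,2,-1,0,0,0,36,2,0,0,0,0,36,2,0,0,0,0,36,3,0,0,0,0,36,3,0,0,0,0,36,4,0,0,0,0,36,4,0,0,0,0,36,5,0,0,0,0,36,6,0,0,0,0,36,6,0,0,0,0,10,4,0,0,-0.117,0]'
python3 -m pendant '[0,0,0,0,-0.117,0,0,0,0,0,-0.117,0,0,0,0,0,0,0]'
python3 -c "
from h import *
st([48.6,162,113])
C=cams()
kneeproj(C)
for n in C: cv2.imwrite(f'pics/{n}16.png',C[n]['px'][:,:,::-1])
cv2.imwrite('pics/t16z.png',cv2.resize(C['top']['px'][130:280,200:400,::-1],(800,600)))"
```

```text
time: 14.05
tcp_pos: [0.6475, 0.2522, 0.3908]
ee_rot: [0.724, 0.687, -0.042, 0.038]
wrist_force: [1.2, -1.1, 0.1]
grip_width: 0.0322
time: 14.3
tcp_pos: [0.647, 0.2552, 0.3849]
ee_rot: [0.711, 0.68, -0.132, 0.119]
wrist_force: [0.8, 1.0, -2.0]
grip_width: 0.0319
t 14.3 case tcp [ 48.1 183.8 384.9] grasp [ 48.2 190.4 402.7] zaxis [-0.009 -0.35  -0.937] yaxis [ 1.     0.004 -0.011] F [ 0.7  1.1 -2. ] M [ 0.25 -0.04 -0.02] w 31.9 q [ 0.41  0.87  0.24 -0.38  2.17  0.25]
tool shift mm [ 74.7   3.4 281.3]
turn rv [-0.0099  0.3575  0.0063]
154 [[402.5, 292.4], [367.6, 272.2], [226.3, 245.2], [262.8, 247.0]]
120 [[393.5, 293.9], [356.8, 272.4], [224.1, 223.0], [262.0, 224.9]]
100 [[384.0, 302.8], [346.6, 280.3], [224.3, 206.2], [262.4, 208.2]]
90 [[378.5, 309.2], [340.9, 286.3], [224.8, 197.8], [262.9, 199.8]]
80 [[372.8, 316.8], [335.0, 293.4], [225.6, 189.8], [263.6, 191.8]]
75 [[369.9, 320.9], [332.1, 297.3], [226.1, 186.1], [263.9, 188.0]]
70 [[367.0, 325.2], [329.2, 301.4], [226.7, 182.5], [264.3, 184.5]]
66 [[364.7, 328.7], [327.0, 304.8], [227.1, 179.9], [264.7, 181.8]]
62 [[362.5, 332.3], [324.8, 308.2], [227.6, 177.4], [265.0, 179.4]]
58 [[360.3, 336.0], [322.7, 311.7], [228.2, 175.1], [265.4, 177.1]]
```

View pics/scene16.png

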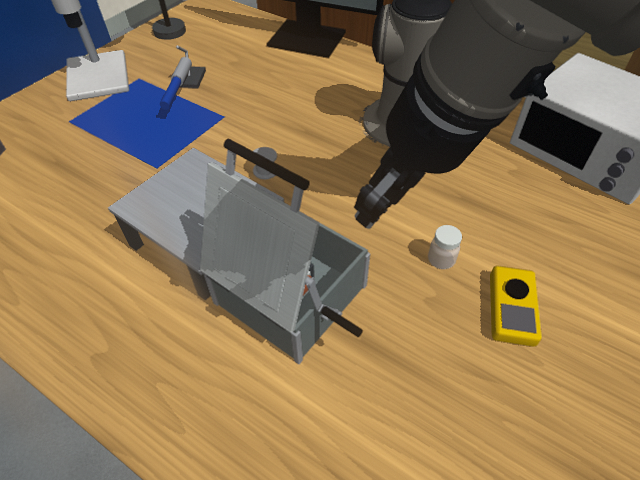

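View pics/t16z.png

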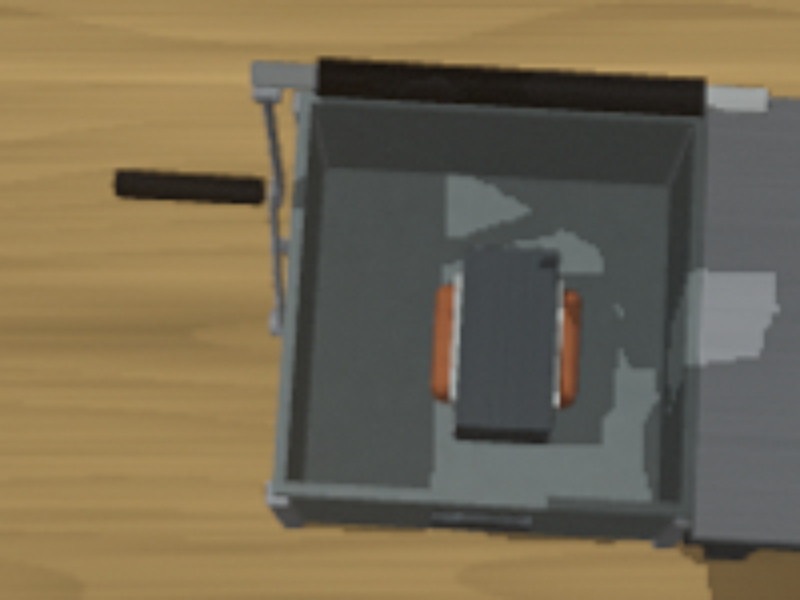

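```bash
python3 -m pendant '[9.5,0.5,32,0,0,0,9.5,0.5,32,0,0,0,9.5,0.5,32,0,0,0,9.5,0.5,32,0,0,0,9.5,0,32,0,0,0,9.5,0,32,0,0,0,6,0,22,0,0,0,4,0,15,0,0,0,0,0,0,0,0,0]'
python3 -c "
from h import *
st([48.6,162,113])
C=cams()
cv2.imwrite('pics/s17z.png',cv2.resize(C['scene']['px'][210:360,250:450,::-1],(800,600)))
cv2.imwrite('pics/t17z.png',cv2.resize(C['top']['px'][130:280,150:350,::-1],(800,600)))"
```

```text
time: 15.15
tcp_pos: [0.6468, 0.2324, 0.1506]
ee_rot: [0.716, 0.676, -0.128, 0.117]
wrist_force: [0.9, -0.4, -0.4]
grip_width: 0.032
t 15.15 case tcp [ 49.  161.1 150.6] grasp [ 49.1 167.6 168.5] zaxis [-0.008 -0.342 -0.94 ] yaxis [ 1.    -0.007 -0.006] F [ 0.9 -0.4 -0.4] M [ 0.2  -0.01 -0.01] w 32.0 q [ 0.37  0.82  0.95 -0.31  1.53  0.47]
tool shift mm [13.7 -0.1 54.1]
turn rv [-0.0072  0.349  -0.0055]
```

View pics/s17z.png

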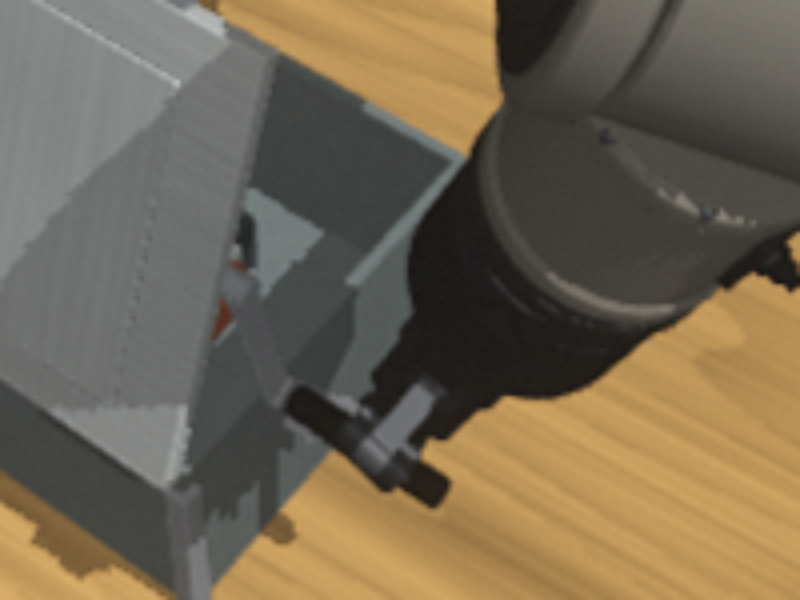

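View pics/t17z.png

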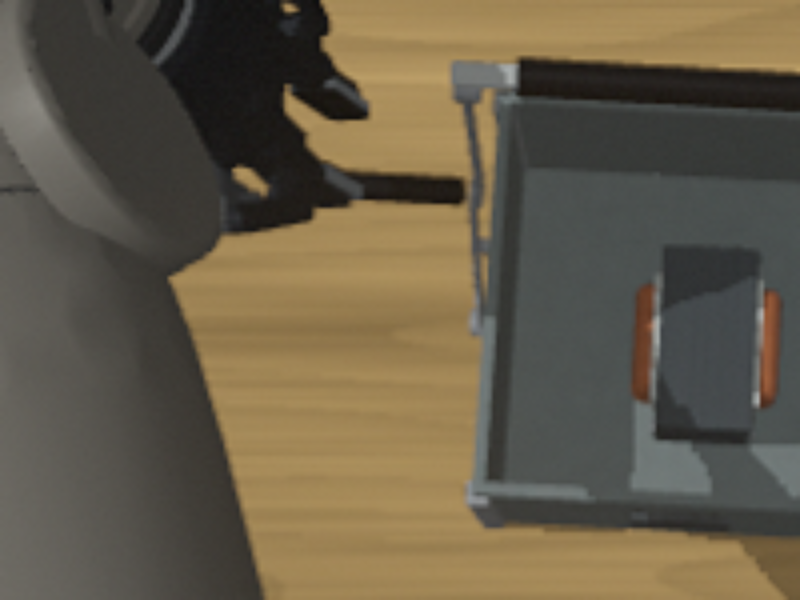

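Allowing for perspective, the fingers straddle the bar line. Descending the last 54 mm.

```bash
python3 -m pendant '[3.4,0,13.5,0,0,0,3.4,0,13.5,0,0,0,3.4,0,13.5,0,0,0,3.4,0,12.5,0,0,0,0,0,0,0,0,0]'
python3 -c "
from h import *
st([48.6,162,113])
C=cams()
cv2.imwrite('pics/s18z.png',cv2.resize(C['scene']['px'][210:360,250:450,::-1],(800,600)))
cv2.imwrite('pics/t18z.png',cv2.resize(C['top']['px'][130:280,150:350,::-1],(800,600)))"
```

```text
time: 15.67
tcp_pos: [0.6477, 0.2291, 0.098]
ee_rot: [0.715, 0.677, -0.127, 0.119]
wrist_force: [-0.4, -0.4, -0.8]
grip_width: 0.032
t 15.67 case tcp [ 50.  157.8  98. ] grasp [ 50.1 164.4 115.9] zaxis [-0.003 -0.343 -0.939] yaxis [ 1.    -0.003 -0.002] F [-0.4 -0.4 -0.8] M [ 0.15  0.06 -0.  ] w 32.0 q [ 0.37  0.86  1.02 -0.32  1.42  0.5 ]
tool shift mm [-1.2 -1.5  3.5]
turn rv [-0.0022  0.3504 -0.0024]
```

View pics/s18z.png

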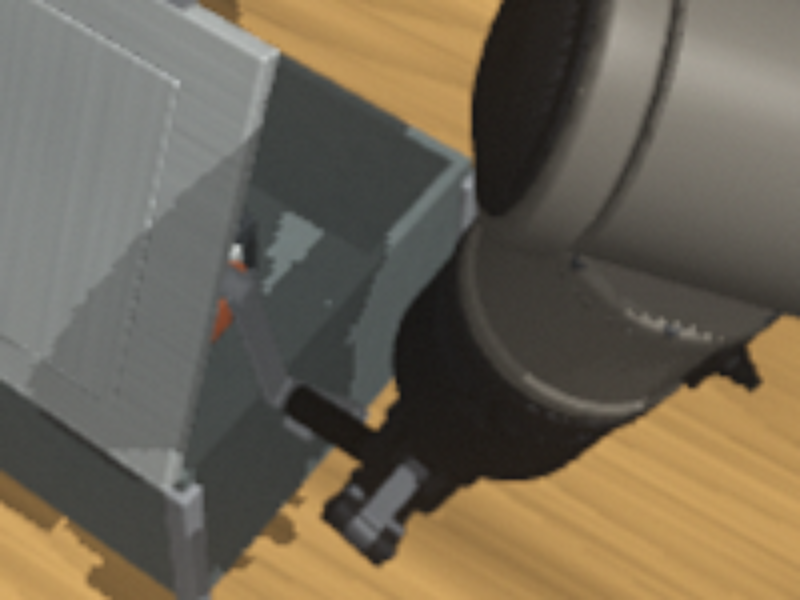

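View pics/t18z.png

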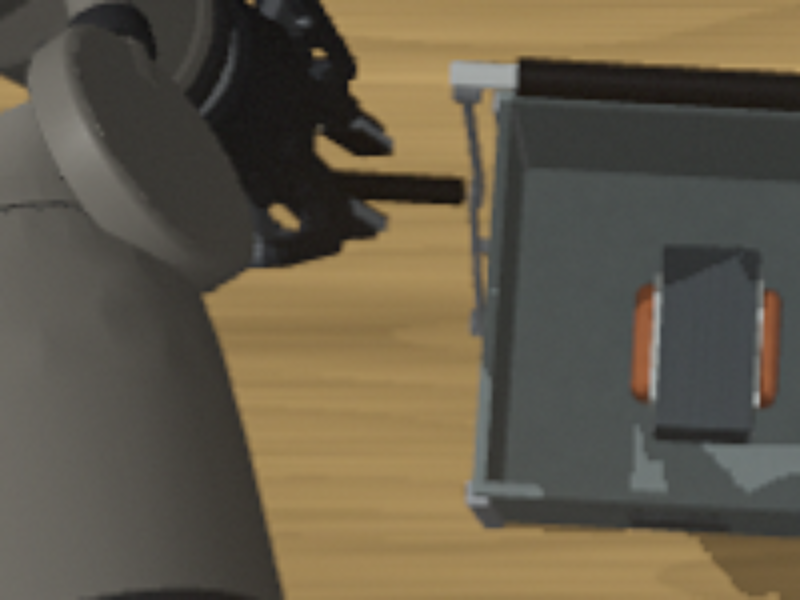

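The bar sits between the fingers. Going 3 mm deeper and gripping.

```bash
python3 -m pendant '[-1,-1.5,3,0,0,0,0,0,0,0,0,0,0,0,0,0,0,0,0,0,0,0,0,0,0,0,0,0,0,0,0,0,0,0,0,0]' 0
python3 -c "
from h import *
st([48.6,162,113])
import numpy as np
prev=None
for d in range(58,156,4):
    a=np.radians(d); p=92*np.array([np.cos(a),np.sin(a)])
    print(d,(p+[0,35]).round(1),None if prev is None else [round((p-prev)[0],1),round(-(p-prev)[1]*-.342,1),round(-(p-prev)[1]*.94,1)]); prev=p
"
```

```text
time: 16.27
tcp_pos: [0.6445, 0.2284, 0.0983]
ee_rot: [0.714, 0.678, -0.128, 0.119]
wrist_force: [-9.5, 0.8, 7.1]
grip_width: 0.0122
t 16.27 case tcp [ 46.9 157.   98.3] grasp [ 47.  163.5 116.2] zaxis [-0.004 -0.344 -0.939] yaxis [ 1.    -0.002 -0.003] F [-9.6  0.4  7.1] M [-0.16  1.7  -0.64] w 12.2 q [ 0.37  0.86  1.03 -0.32  1.42  0.5 ]
tool shift mm [-0.3  1.6  3.5]
turn rv [-0.0038  0.3514 -0.0014]
58 [ 48.8 113. ] None
62 [ 43.2 116.2] [np.float64(-5.6), np.float64(1.1), np.float64(-3.0)]
66 [ 37.4 119. ] [np.float64(-5.8), np.float64(1.0), np.float64(-2.6)]
70 [ 31.5 121.5] [np.float64(-6.0), np.float64(0.8), np.float64(-2.3)]
74 [ 25.4 123.4] [np.float64(-6.1), np.float64(0.7), np.float64(-1.9)]
78 [ 19.1 125. ] [np.float64(-6.2), np.float64(0.5), np.float64(-1.5)]
82 [ 12.8 126.1] [np.float64(-6.3), np.float64(0.4), np.float64(-1.0)]
86 [  6.4 126.8] [np.float64(-6.4), np.float64(0.2), np.float64(-0.6)]
90 [  0. 127.] [np.float64(-6.4), np.float64(0.1), np.float64(-0.2)]
94 [ -6.4 126.8] [np.float64(-6.4), np.float64(-0.1), np.float64(0.2)]
98 [-12.8 126.1] [np.float64(-6.4)
[... 344 characters left out ...]
np.float64(-5.8), np.float64(-1.0), np.float64(2.6)]
122 [-48.8 113. ] [np.float64(-5.6), np.float64(-1.1), np.float64(3.0)]
126 [-54.1 109.4] [np.float64(-5.3), np.float64(-1.2), np.float64(3.4)]
130 [-59.1 105.5] [np.float64(-5.1), np.float64(-1.4), np.float64(3.7)]
134 [-63.9 101.2] [np.float64(-4.8), np.float64(-1.5), np.float64(4.0)]
138 [-68.4  96.6] [np.float64(-4.5), np.float64(-1.6), np.float64(4.3)]
142 [-72.5  91.6] [np.float64(-4.1), np.float64(-1.7), np.float64(4.6)]
146 [-76.3  86.4] [np.float64(-3.8), np.float64(-1.8), np.float64(4.9)]
150 [-79.7  81. ] [np.float64(-3.4), np.float64(-1.9), np.float64(5.1)]
154 [-82.7  75.3] [np.float64(-3.0), np.float64(-1.9), np.float64(5.3)]
```

Gripped (my printed tool-x column has the wrong sign, so I flip it). First small steps of lifting the knee over centre:

```bash
python3 -m pendant '[-0.6,-2.8,-1.5,0,0,0,-0.5,-2.8,-1.5,0,0,0,-0.5,-2.9,-1.3,0,0,0,-0.5,-2.9,-1.3,0,0,0,0,0,0,0,0,0]'
python3 -c "
from h import *
st([37,162,119])
C=cams()
cv2.imwrite('pics/s19.png',C['scene']['px'][:,:,::-1])"
```

```text
time: 16.68
tcp_pos: [0.6355, 0.2288, 0.1035]
ee_rot: [0.714, 0.678, -0.126, 0.121]
wrist_force: [2.4, 1.4, -0.0]
grip_width: 0.0119
t 16.68 case tcp [ 37.9 156.9 103.5] grasp [ 37.9 163.4 121.4] zaxis [ 0.002 -0.343 -0.939] yaxis [ 1.    -0.001  0.002] F [ 2.4  1.5 -0. ] M [ 0.29 -0.51  0.28] w 11.9 q [ 0.38  0.83  1.06 -0.32  1.4   0.51]
tool shift mm [-0.5 -0.9  2.7]
turn rv [ 0.0018  0.3504 -0.0008]
```

View pics/s19.png

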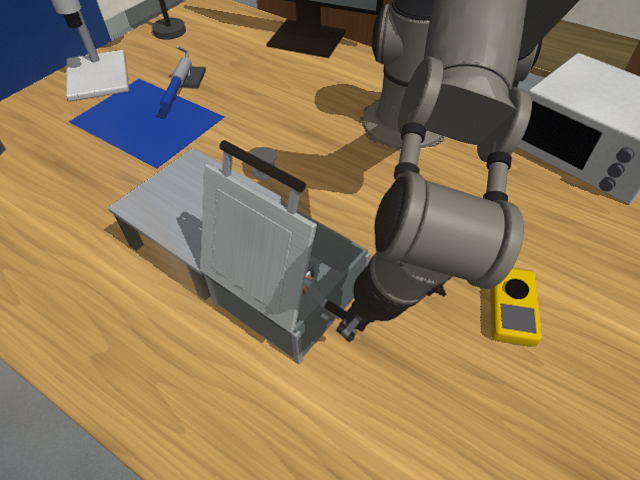

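```bash
python3 -m pendant '[-0.8,-6,-2.2,0,0,0,-0.7,-6.1,-1.9,0,0,0,-0.5,-6.2,-1.5,0,0,0,-0.4,-6.3,-1,0,0,0,-0.2,-6.4,-0.6,0,0,0,-0.1,-6.4,-0.2,0,0,0]'
python3 -c "
from h import *
st([0,162,127])"
```

```text
time: 17.28
tcp_pos: [0.5994, 0.2308, 0.1133]
ee_rot: [0.714, 0.678, -0.124, 0.122]
wrist_force: [-2.7, 3.0, 13.4]
grip_width: 0.0121
t 17.28 case tcp [  1.8 157.1 113.3] grasp [  1.7 163.6 131.2] zaxis [ 0.005 -0.342 -0.94 ] yaxis [ 1.    -0.001  0.006] F [-2.9  2.9 13.4] M [-0.13  0.5  -0.02] w 12.1 q [ 0.4   0.76  1.18 -0.32  1.36  0.55]
tool shift mm [-0.1 -1.7  4.5]
turn rv [ 0.0055  0.3495 -0.0018]
```

```bash
python3 -m pendant '[-0.4,-6.4,-1.2,0,0,0,0,-6.4,-0.2,0,0,0,0.2,-6.3,0.8,0,0,0,0.4,-6.2,1.2,0,0,0,0.6,-6.1,1.6,0,0,0,0.7,-6,2,0,0,0]'
python3 -c "
from h import *
st([-37.4,162,119])
C=cams()
cv2.imwrite('pics/s20.png',C['scene']['px'][:,:,::-1])"
```

```text
time: 17.78
tcp_pos: [0.5603, 0.2329, 0.1065]
ee_rot: [0.714, 0.678, -0.126, 0.12]
wrist_force: [0.9, 6.4, 14.1]
grip_width: 0.012
t 17.78 case tcp [-37.5 157.2 106.5] grasp [-37.5 163.7 124.3] zaxis [ 0.001 -0.343 -0.939] yaxis [ 1.    -0.001  0.001] F [ 0.6  6.4 14.1] M [ 0.17 -0.14 -0.1 ] w 12.0 q [ 0.43  0.72  1.3  -0.32  1.31  0.59]
tool shift mm [0.2 0.1 5.6]
turn rv [ 0.001  0.35  -0.001]
```

View pics/s20.png

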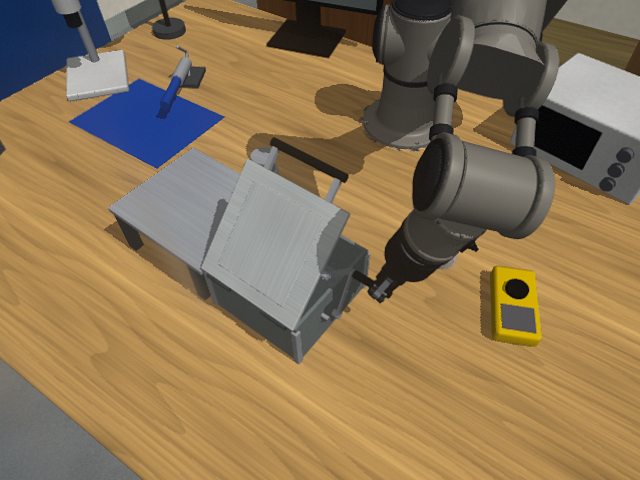

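Lid is coming down with the knee under control. Continuing.

```bash
python3 -m pendant '[0.6,-5.8,2,0,0,0,1,-5.6,2.8,0,0,0,1.2,-5.3,3.2,0,0,0,1.3,-5.1,3.6,0,0,0]'
python3 -c "
from h import *
st([-59.1,162,105.5])
C=cams()
cv2.imwrite('pics/s21.png',cv2.resize(C['scene']['px'][140:365,200:500,::-1],(800,600)))"
```

```text
time: 18.22
tcp_pos: [0.5377, 0.234, 0.093]
ee_rot: [0.714, 0.678, -0.127, 0.12]
wrist_force: [-6.4, 7.7, 6.3]
grip_width: 0.0121
t 18.22 case tcp [-60.  157.1  93. ] grasp [-60.  163.6 110.9] zaxis [-0.001 -0.343 -0.939] yaxis [ 1.    -0.001 -0.001] F [-6.8  7.4  6.3] M [ 0.97  1.   -0.36] w 12.1 q [ 0.44  0.7   1.37 -0.32  1.26  0.62]
tool shift mm [0.3 0.9 5.6]
turn rv [-0.0011  0.3502 -0.0008]
```

View pics/s21.png

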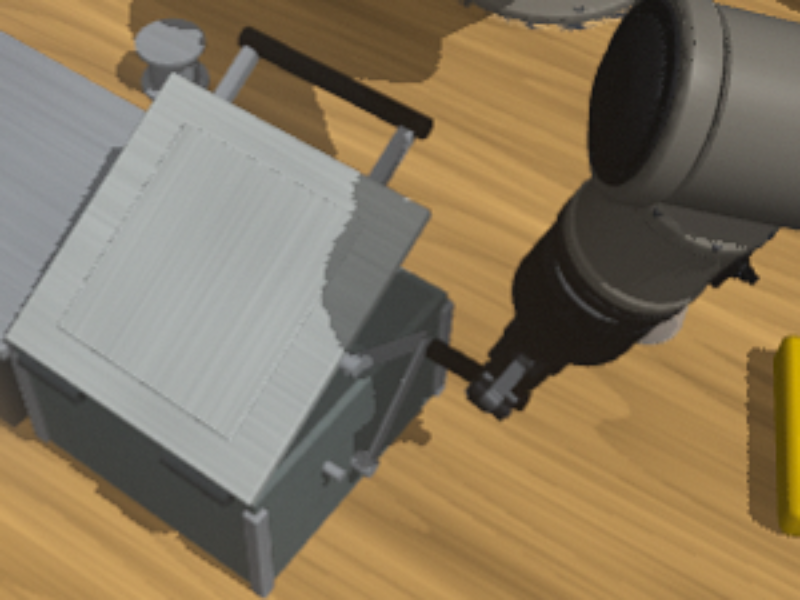

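```bash
python3 -m pendant '[0.7,-2.4,2,0,0,0,0.7,-2.4,2,0,0,0,0.8,-2.2,2.1,0,0,0,0.8,-2.2,2.1,0,0,0,0.8,-2.1,2.3,0,0,0,0.8,-2.1,2.3,0,0,0,0,0,0,0,0,0]'
python3 -c "
from h import *
st([-72.5,162,91.6])
C=cams()
cv2.imwrite('pics/s22.png',cv2.resize(C['scene']['px'][140:365,200:500,::-1],(800,600)))"
```

```text
time: 18.9
tcp_pos: [0.5234, 0.2347, 0.078]
ee_rot: [0.714, 0.678, -0.128, 0.119]
wrist_force: [-2.6, 6.6, -3.7]
grip_width: 0.0115
t 18.9 case tcp [-74.4 157.1  78. ] grasp [-74.3 163.6  95.9] zaxis [-0.004 -0.343 -0.939] yaxis [ 1.    -0.001 -0.004] F [-3.   6.4 -3.7] M [ 1.38 -0.14 -0.01] w 11.5 q [ 0.45  0.7   1.42 -0.32  1.22  0.65]
tool shift mm [-0.1  1.9  4.5]
turn rv [-3.800e-03  3.504e-01 -3.000e-04]
```

View pics/s22.png

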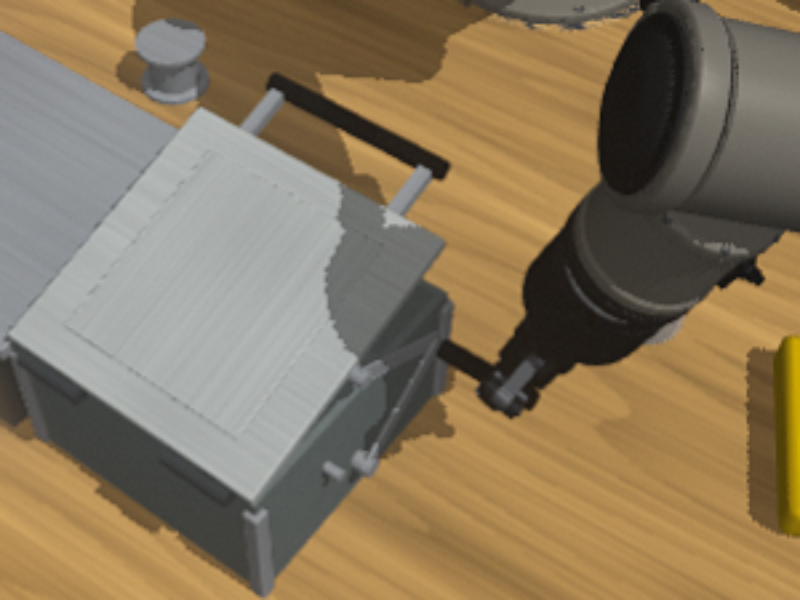

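Continuing slowly to the end of the arc.

```bash
python3 -m pendant '[0.9,-1.8,2.4,0,0,0,0.9,-1.8,2.4,0,0,0,0.9,-1.7,2.5,0,0,0,0.9,-1.7,2.5,0,0,0,0.9,-1.5,2.6,0,0,0,0.9,-1.5,2.6,0,0,0,0,0,0,0,0,0]'
python3 -c "
from h import *
st([-82.7,162,75.3])
C=cams()
cv2.imwrite('pics/s23.png',cv2.resize(C['scene']['px'][140:365,200:500,::-1],(800,600)))"
```

```text
time: 19.58
tcp_pos: [0.5144, 0.2351, 0.0629]
ee_rot: [0.714, 0.678, -0.127, 0.119]
wrist_force: [1.6, 6.0, -3.7]
grip_width: 0.0117
t 19.58 case tcp [-83.4 157.   62.9] grasp [-83.3 163.6  80.7] zaxis [-0.002 -0.343 -0.939] yaxis [ 1.    -0.001 -0.001] F [ 1.3  6.1 -3.7] M [ 1.23 -0.18  0.08] w 11.7 q [ 0.46  0.71  1.45 -0.33  1.18  0.67]
tool shift mm [0.4 0.6 5.6]
turn rv [-0.0015  0.3501 -0.0005]
```

View pics/s23.png

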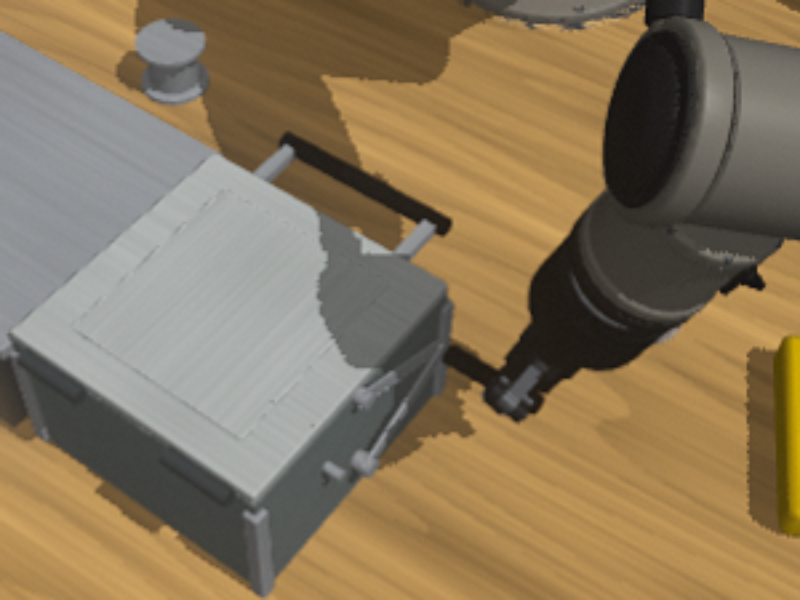

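```bash
python3 -m pendant '[0.4,-0.6,1.2,0,0,0,0.4,-0.6,1.2,0,0,0,0.4,-0.6,1.2,0,0,0,0,0,0,0,0,0]'
python3 -c "
from h import *
st([-82.7,162,75.3])
C=cams()
cv2.imwrite('pics/s24.png',cv2.resize(C['scene']['px'][140:365,200:500,::-1],(800,600)))
a=C['scene']['px'][:,:,::-1].astype(int);b=cv2.imread('pics/scene0.png').astype(int)
d=np.abs(a-b).sum(2)
cv2.imwrite('pics/d24.png',cv2.resize(np.clip(d,0,255).astype('uint8')[140:365,200:500],(800,600)))"
```

```text
time: 20.02
tcp_pos: [0.5145, 0.2352, 0.0626]
ee_rot: [0.714, 0.678, -0.125, 0.121]
wrist_force: [0.1, 5.4, 17.5]
grip_width: 0.0117
t 20.02 case tcp [-83.3 157.1  62.6] grasp [-83.4 163.6  80.4] zaxis [ 0.003 -0.343 -0.939] yaxis [ 1.    -0.001  0.004] F [-0.2  5.4 17.5] M [ 0.05  0.12 -0.05] w 11.7 q [ 0.46  0.71  1.46 -0.33  1.17  0.67]
tool shift mm [0.2 0.6 5.4]
turn rv [ 0.0036  0.3498 -0.0012]
```

View pics/s24.png

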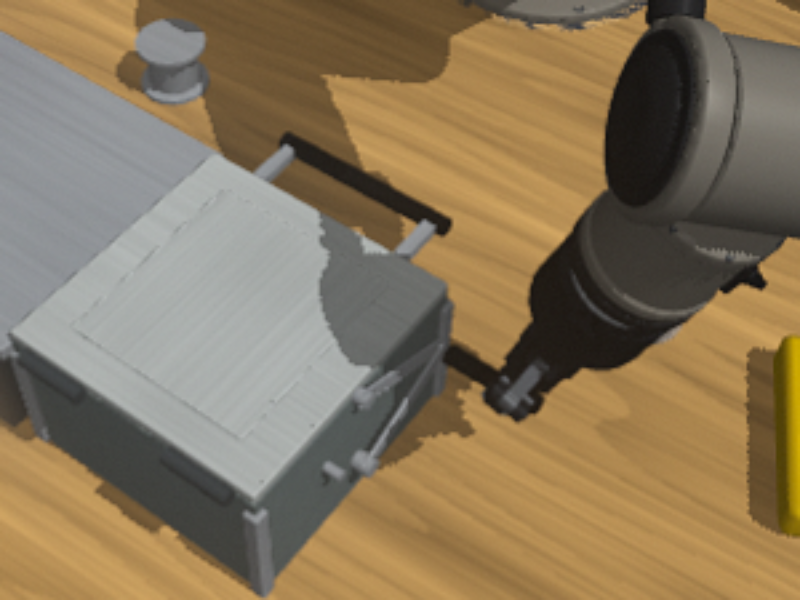

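View pics/d24.png

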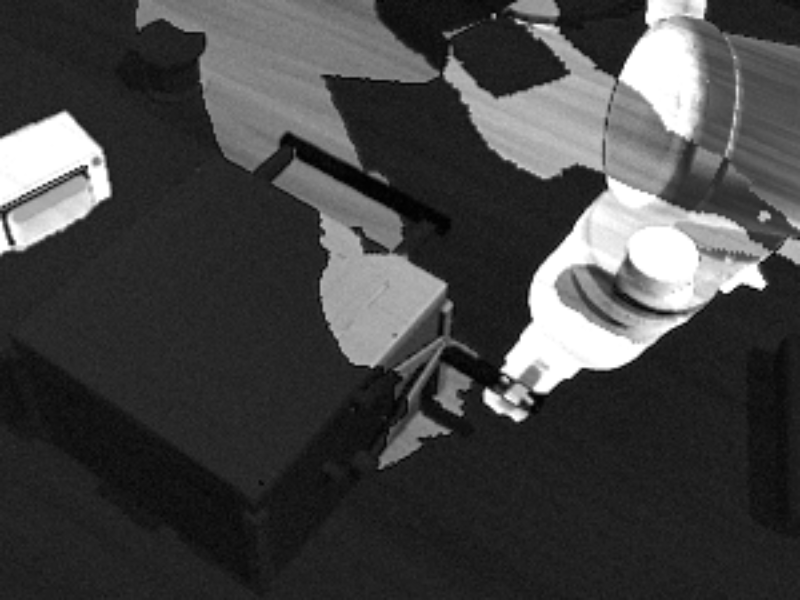

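The lid and handle coincide with the first picture (dark in the difference image), and the force rises to 17 N against the stop, so the lid is shut. Releasing and withdrawing.

```bash
python3 -m pendant '[0,0,0,0,0,0,0,0,0,0,0,0,0,0,0,0,0,0,0,0,0,0,0,0,0,0,0,0,0,0,0,0,-10,0,0,0,0,0,-20,0,0,0,0,0,-30,0,0,0,0,0,-38,0,0,0,0,0,-38,0,0,0]' 36
python3 -m pendant '[0,0,-38,0,0,0,0,0,-38,0,0,0,0,0,-20,0,0,0,0,0,0,0,0,0]'
python3 -c "
from h import *
st()
C=cams()
for n in C:
    a=C[n]['px'][:,:,::-1]; cv2.imwrite(f'pics/{n}25.png',a)
    d=np.abs(a.astype(int)-cv2.imread(f'pics/{n}0.png').astype(int)).sum(2); cv2.imwrite(f'pics/{n}d25.png',np.clip(2*d,0,255).astype('uint8'))"
```

```text
time: 20.95
tcp_pos: [0.5154, 0.2814, 0.1896]
ee_rot: [0.714, 0.678, -0.127, 0.12]
wrist_force: [1.0, 0.8, 0.5]
grip_width: 0.0362
time: 21.28
tcp_pos: [0.5186, 0.3164, 0.2841]
ee_rot: [0.714, 0.678, -0.122, 0.121]
wrist_force: [-0.3, 0.1, 0.1]
grip_width: 0.0358
t 21.28 case tcp [-83.3 238.4 284.1] grasp [-83.4 244.9 302. ] zaxis [ 0.008 -0.338 -0.941] yaxis [1.    0.001 0.008] F [-0.3  0.1  0.1] M [ 0.17 -0.03  0.02] w 35.8 q [ 0.57  0.61  1.   -0.29  1.73  0.6 ]
turn rv [ 0.0082  0.345  -0.0009]
```

View pics/scene25.png

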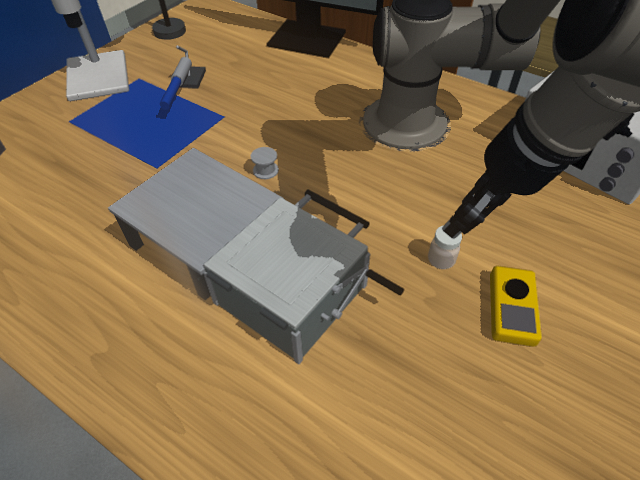

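View pics/scened25.png

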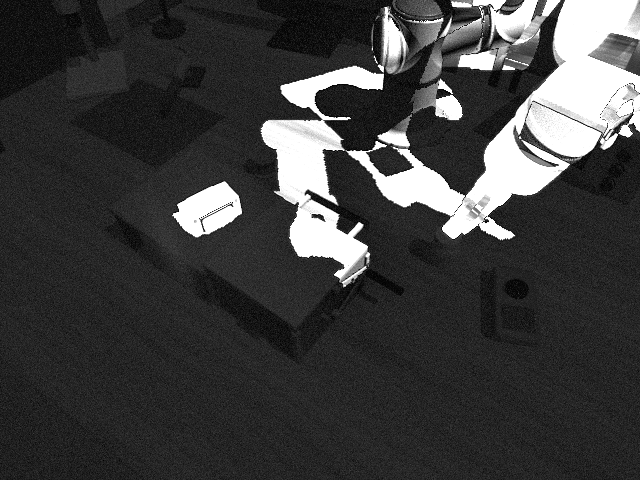

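View pics/topd25.png

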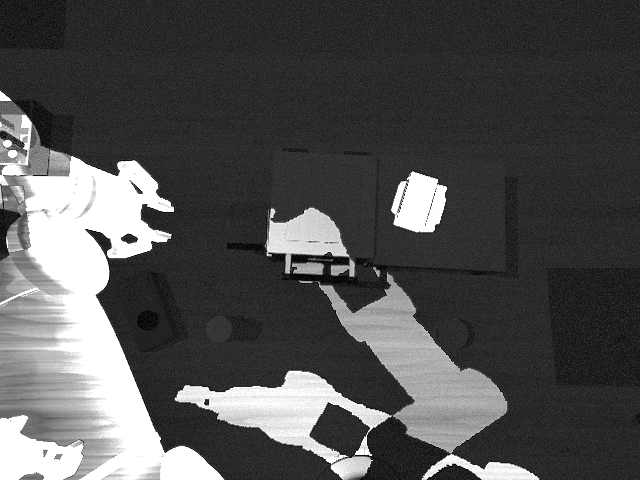

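The only differences from the start are the arm, its shadow and the missing transformer. Lid, handle, knee bar, multimeter, spool and jar show no shift, the robot touches nothing and the wrist force is about 0. Handing in.

```bash
python3 -c "
from cell import manip
print(manip.close_job())"
```

```text
the job is handed in; nothing more can be done
None
```

The job is handed in after about 21 s of the 72 s allowed. No verdict was reported, so what follows is from my own checks.

- **Lid up:** I raised the lid by its handle to the dead-centre limit and let it down until the knee sat on its stop peg, at about 58° measured from the picture. With the fingers open, the lid stood by itself and the wrist force was near 0.
- **Transformer:** I pushed it along the shelf with a friction force of 7–11 N and never lifted it. It tipped over the rim and settled flat near the middle of the case while the stay was still locked.
- **Lid down:** I lifted the knee back over centre and lowered the lid slowly, holding the knee all the way, until the force rose to 17.5 N at the stop. Then I let go and withdrew.

**Last checks:** In both camera views the lid, handle, knee bar, multimeter, spool and jar matched the first pictures with no visible shift. The wrist force was about 0 with the arm clear. I last saw the transformer just before closing the lid, because the shut lid hides it.

**Disagreements:** The bar slid about 5 mm in the fingers during each swing, on the handle and on the knee. Forces then reached about 29 N, well under the 120 N limit, and I corrected for it as I went.

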